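# Clear the framing jig and show the mitred corner to the camera

## Task

With the bench brush in hand, sweep the three wood offcuts off the jig bed onto the bench without shifting the picture-frame corner in its stops, then stand the brush back on the bench on its bristles. Then pick the frame corner out of the jig and finish while holding it still in the air before the inspection camera: right way up and level, at lens height, with the point of its mitre aimed straight at the lens and 10 cm from it. Keep the fingers and arm off the offcuts, touch nothing against the camera or its stand, and leave the glue bottle, tape roll and tin where they are.

Things in the scene. Friction and masses are not known exactly. Their poses are not given: they have to be found in the camera images.
- jig_bed: Fixed plywood jig board, 220 mm along its x, 260 mm along its y, 30 mm thick; origin at the centre of its underside, z up. On its top, in the +x +y corner, the frame corner sits against two red stops 14 mm high that touch only its outer sides near the mitre (2 to 30 mm from the tip along each leg). The -y edge and the -x edge are open. The offcuts lie on the board between x -92 and +48 mm, y -95 and +45 mm in its frame.
- offcut0_mid (a point): Centre of a loose dark wood offcut, block 34 x 24 x 20 mm high, 20 g.
- offcut1_mid (a point): Centre of a loose pale wood offcut, block 28 x 28 x 18 mm high, 20 g.
- offcut2_mid (a point): Centre of a loose mid-brown wood offcut, block 36 x 22 x 22 mm high, 20 g.
- brush: Loose bench brush standing on its bristles, about 180 g; origin at the centre of the bristle ends, x along its length, z up. Stiff dark bristle block 130 x 30 mm, 34 mm high; on it a wooden back 136 x 36 mm up to 48 mm; on that an upright wooden grip rib 90 mm long (x), 24 mm thick (y), from 48 to 90 mm height.
- brush_grip (a point): Middle of the brush's grip rib, 70 mm above the bristle ends; axes as the brush. Grasp the 24 mm thickness (its y) from above.
- corner: The picture-frame corner: loose L of dark wood moulding with a brass inner edge, about 130 g, lying flat. Two legs at right angles, each 110 mm long on its outer side, 24 mm wide, 36 mm high. Its x axis runs level along the mitre and out through the tip (the outer corner), z up; origin on the underside, 45 mm behind the tip. At the start its x axis points along the diagonal +x +y of the jig bed, its tip at x 90, y 110 mm in the bed's frame.
- corner_mid (a point): Point half-way up the frame corner, 18 mm above its origin (45 mm behind the tip on the mitre line, just inside the elbow, in free air); axes as corner.
- corner_tip (a point): Point of the mitre: the outer vertical edge of the frame corner, half-way up; axes as corner. The legs run back from it at 45 degrees either side of -x.
- leg_right (a point): Middle of the leg on the -y side of the frame corner, 60 mm from the tip, half-way up; 24 mm wide to grasp across. This leg runs along the jig bed's y; clear of the stops. Axes as corner, so the leg runs along (-x -y).
- leg_left (a point): The same on the +y side leg, which runs along the jig bed's x, i.e. along (-x +y) of the frame corner.
- camera_stand: Fixed stand of the inspection camera: base plate 120 x 110 mm and a post 300 mm high, 85 mm behind the lens. Origin on the bench straight below the lens front; its x is the way the lens looks, z up.
- camera_head (a joint): Height setting of the camera on its post, 0 to 0.08 m: the lens centre is 150 mm above the bench plus this. It is clamped; leave it.
- lens (a point): Centre of the lens front (42 mm diameter barrel, grey box 52 x 52 mm behind it); x points out of the lens, level, z up.
- view_point (a point): Point in the air 100 mm straight ahead of the lens front, at lens height, where the tip of the frame corner belongs; axes as the lens, so the tip must point along its -x.
- glue_bottle: Bystander: white glue bottle, orange cap, 54 mm diameter, 125 mm high; origin under its centre.
- tape_roll: Bystander: yellow tape roll lying flat, 84 mm diameter, 24 mm high; origin under its centre.
- fastener_tin: Bystander: green tin, 68 mm diameter, 60 mm high; origin under its centre.
Things that resemble listed ones, but are neither listed nor needed, are in the scene too. What is shaped like the brush but green is not meant.

How it is judged:
By the outcome, as a careful person would: the job done as asked, in the order asked, and still so for the second after the job is handed in, while the arm keeps its last pose, push and grip.
It also fails if it takes over 64 s, if anything falls off the work surface, if the arm or the gripper's body presses on something with over 40 N, if the wrist force passes 120 N, or if a joint passes its speed limit or range.

## Robot

A 7-joint arm with a two-finger parallel gripper is mounted at the origin on the work surface. World frame = base frame: x ahead of the robot, y to its left, z up, the work surface at z = 0. Lengths are in m, angles in rad, forces in N, time in s.
With the tool pointing down it reaches from about 0.4 to 0.875 m from the base axis. Payload 19.3 kg.
Tool frame: the origin (TCP) lies at the very end of the fingers, on their centre line; the grasp point (between the pads) lies 19 mm behind it; z points along the fingers, x is the direction in which the jaws open and shut, and the axes are right-handed (so a half turn about z gives the same grasp; the last joint's range is limited). The gripper opens to 85 mm and grips with 20 to 120 N. Pads are 22 mm wide; open, the fingers measure 114 mm over their backs; the gripper's body (76 mm by 85 mm) begins 54 mm behind the grasp point. The pads swing forward as they close: fully open they stand 13 mm farther back than shut.
Start: joints at [1.196, 0.521, -0.036, 1.599, 0.021, 1.021, -0.113], TCP at [0.188, -0.596, 0.231] pointing down, gripper open.
Joint ranges: [-2.91, 2.91], [-0.3, 2.13], [-1.5, 1.42], [0.17, 2.43], [-1.26, 4.41], [0.16, 1.93], [-2.52, 2.52]. Speed limits (rad/s): [1.89, 1.89, 2.39, 2.39, 3.01, 3.01, 3.01].

## Interface

Orientations are given as [roll, pitch, yaw] about the fixed x, y, z axes, in that order (R = Rz(yaw) Ry(pitch) Rx(roll)).
In Python, from workcell import bot gives the robot as it stands.
- The arm moves only by the tool jog_arm, never from a script. Its argument "increments" is a list of rows, each an object of numbers: "wx", "wy", "wz": the turn, a rotation vector about the tool's x, y, z in degrees; "x", "y", "z": the shift along the tool's x, y, z in cm; "claw": the opening in per cent of the stroke, from 0 (shut) to 100 (fully open). A call has 1 to 10 rows; each row is the pose to reach, as a shift and turn from the pose measured when the call began, along the tool's axes at that moment; what a row does not reach only later rows make up. A row lasts 1/8 s, in which the tool goes at most 62.5 mm and 10.7 degrees, less where a joint would pass 70% of its speed; a pose out of reach is approached as far as the arm can. A call with a gripper value outside its range is refused whole. The fingers move at their own pace and stop on an object; "squeeze" is the grip in N (left out, the last holds). Time passes only in rows, so rows that repeat a pose let the fingers close. It gives the time, the measured TCP pose, the force and the opening at its end, in the units of the state.
- bot.observe(): the state, without advancing time (a new reading comes with each control period).
- bot.grab_frame(name): name is "scene" or "top" or "wrist"; returns a dict with "pixels" (384x512x3 uint8, red, green, blue), "fov_y" (degrees; the focal length in pixels is half the picture's height over the tangent of half this angle, whatever the lens; pixels are square), "cx", "cy" (the principal point, pixels), "origin" and "orientation" of the camera in the world. Camera axes: x right, y down, z forward; pixel columns grow to the right and rows downward; lengths in m; the calibration is good to about 2 mm. The wrist camera is an equidistant fisheye: a pixel r from the principal point sees the ray r / f radians off the axis. A picture is of the moment at which its call begins. There is no depth.
- bot.job_done(): hands the job in, once; it reports no verdict.
The state is a dict: "clock": time; "qpos": joint angles; "qd": joint speeds; "joint_efforts": joint torques, N m; "position": TCP position; "tool_rot": TCP orientation; "force": force on the tool from outside, world axes, zero at the start; "moment": the same for the moment, N m; "grip_width": finger opening in m.
Only numpy, scipy, OpenCV 4.12 (cv2) and the standard library are available. Lean on these libraries where they do the work, as an engineer would, in place of code of your own. Each camera call takes 0.05 s, during which the arm holds its last target.

## Working session

There is one attempt and no reset: what is moved stays moved. The work goes in short steps, Python scripts to look and compute and a tool call to move; the robot and the scene stay as the last step left them, time stands still between calls to the robot, and variables do not carry over. Pictures are saved under pics/ and viewed, and the job is handed in when it is done.

Besides the shell and the picture viewer there is one more tool, called after "Call:" by a JSON object that holds its "method" and its "body", one argument or row to a line. jog_arm: Moves the arm, as the interface text tells. Its arguments: {"type":"object","properties":{"increments":{"type":"array","items":{"type":"object","properties":{"wx":{"type":"number"},"wy":{"type":"number"},"wz":{"type":"number"},"x":{"type":"number"},"y":{"type":"number"},"z":{"type":"number"},"claw":{"type":"number"}}}},"squeeze":{"type":"number"}},"required":["increments"]}

```bash
ls; mkdir -p pics; python3 - <<'E'
from workcell import bot
import cv2, json
print(bot.observe())
for n in ["scene","top","wrist"]:
    f=bot.grab_frame(n); print(n,{k:v for k,v in f.items() if k!="pixels"})
    cv2.imwrite(f"pics/{n}0.png",f["pixels"][:,:,::-1])
E
```

```text
pics
{'clock': 0.0, 'qpos': array([ 1.19578883,  0.522041  , -0.03632458,  1.60002833,  0.02118949,
        1.02108142, -0.11276336]), 'qd': array([ 0.00066126, -0.00251133, -0.00031306, -0.00190556, -0.00014713,
        0.00133006, -0.00044446]), 'joint_efforts': array([-1.76368743e-03, -9.27115846e+01,  1.97728246e+00, -3.69933665e+01,
        1.74145232e-02,  8.10366852e-03, -4.52430481e-05]), 'position': array([ 0.18742899, -0.595869  ,  0.23070166]), 'tool_rot': array([ 3.14151632e+00,  1.17100961e-03, -1.26596978e+00]), 'force': array([ 0.35014747, -0.23791956, -0.73613292]), 'moment': array([ 0.01093759,  0.03010641, -0.01284029]), 'grip_width': 0.08550482407747792}
scene {'fov_y': 56.90112451818819, 'cx': 255.64531316533032, 'cy': 192.57039283443223, 'origin': array([0.91232286, 0.49434615, 0.82236392]), 'orientation': array([-2.43149047,  0.00893701,  2.48336264])}
top {'fov_y': 56.473403064866936, 'cx': 250.34813491146528, 'cy': 188.84205021424273, 'origin': array([0.32094679, 0.00955734, 1.20010451]), 'orientation': array([-2.95263816,  0.03486686, -1.59938187])}
wrist {'fov_y': 65.70646984690485, 'cx': 254.12936996940013, 'cy': 191.6321211300296, 'origin': array([ 0.2660237 , -0.57019237,  0.37437906]), 'orientation': array([ 2.81448797e+00,  2.94342198e-04, -1.26621208e+00])}
```

View pics/scene0.png

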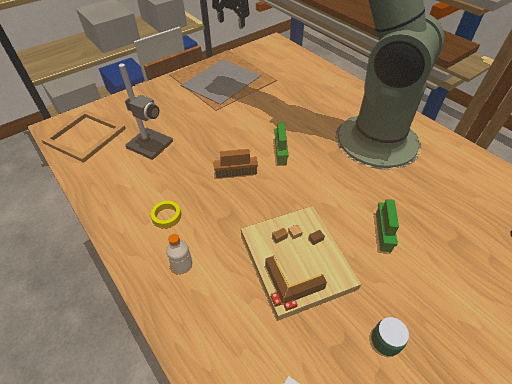

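View pics/top0.png

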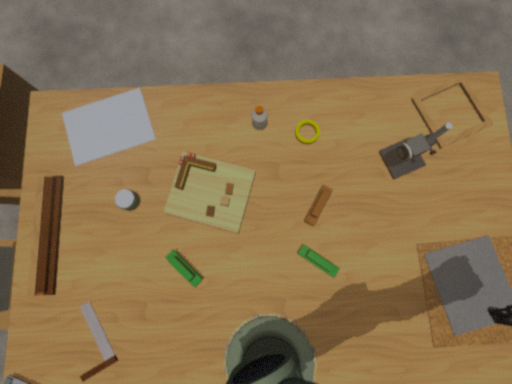

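View pics/wrist0.png

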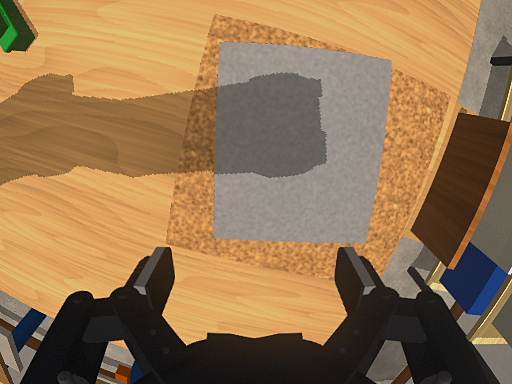

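```bash
cat > h.py <<'E'
import numpy as np, cv2, pickle
from scipy.spatial.transform import Rotation as R
def Rm(o): return R.from_euler('xyz',o).as_matrix()
def foc(f): return f["pixels"].shape[0]/2/np.tan(np.radians(f["fov_y"])/2)
def ray(f,u,v,fish=False):
    F=foc(f); x=(u-f["cx"]);y=(v-f["cy"])
    if fish:
        r=np.hypot(x,y); t=r/F; d=np.array([x/r*np.sin(t),y/r*np.sin(t),np.cos(t)]) if r>0 else np.array([0,0,1.])
    else:
        d=np.array([x/F,y/F,1.]); d/=np.linalg.norm(d)
    return Rm(f["orientation"])@d
def cast(f,u,v,z,fish=False):
    d=ray(f,u,v,fish);o=np.array(f["origin"]); return o+d*(z-o[2])/d[2]
def proj(f,p,fish=False):
    c=Rm(f["orientation"]).T@(np.array(p)-f["origin"]);F=foc(f)
    if fish:
        t=np.arctan2(np.hypot(c[0],c[1]),c[2]); n=np.hypot(c[0],c[1]); return np.array([f["cx"]+F*t*c[0]/n,f["cy"]+F*t*c[1]/n])
    return np.array([f["cx"]+F*c[0]/c[2],f["cy"]+F*c[1]/c[2]])
def tri(l):
    A=np.zeros((3,3));b=np.zeros(3)
    for f,u,v,fi in l:
        d=ray(f,u,v,fi);P=np.eye(3)-np.outer(d,d);A+=P;b+=P@f["origin"]
    p=np.linalg.solve(A,b)
    return p,[np.linalg.norm((np.eye(3)-np.outer(d,d))@(p-f["origin"])) for f,u,v,fi in l for d in [ray(f,u,v,fi)]]
def crop(f,x0,y0,x1,y1,s,name):
    im=f["pixels"][y0:y1,x0:x1,::-1]
    cv2.imwrite("pics/"+name,cv2.resize(im,None,fx=s,fy=s,interpolation=cv2.INTER_CUBIC))
E
python3 - <<'E'
from workcell import bot
from h import *
t=bot.grab_frame("top");s=bot.grab_frame("scene")
pickle.dump((t,s),open("f0.pkl","wb"))
crop(t,150,100,350,250,4,"tc.png"); crop(s,200,110,370,330,2.7,"sc.png"); crop(t,360,80,500,190,5,"tcam.png"); crop(s,90,50,230,170,5,"scam.png")
E
```

```text
(no output)
```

View pics/tc.png

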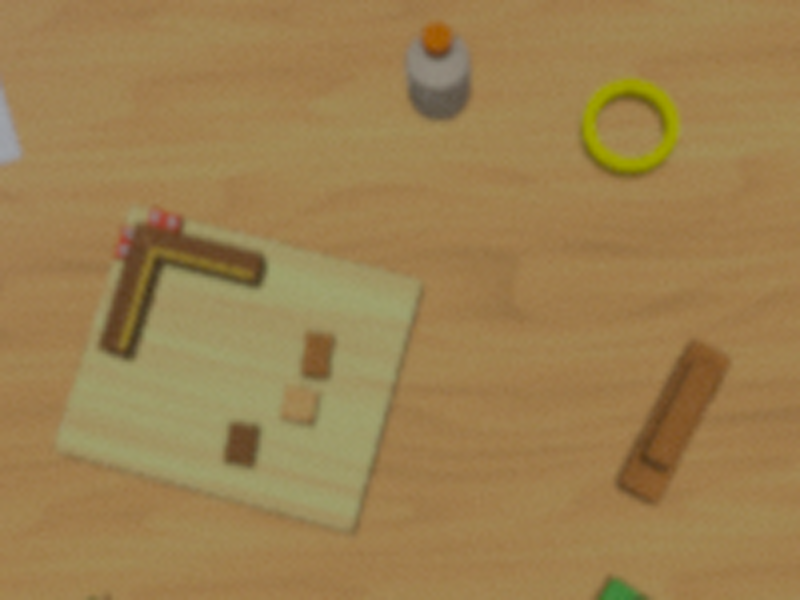

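View pics/sc.png

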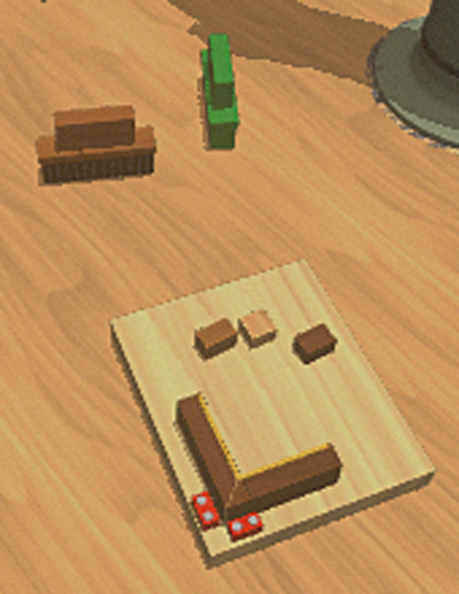

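View pics/tcam.png

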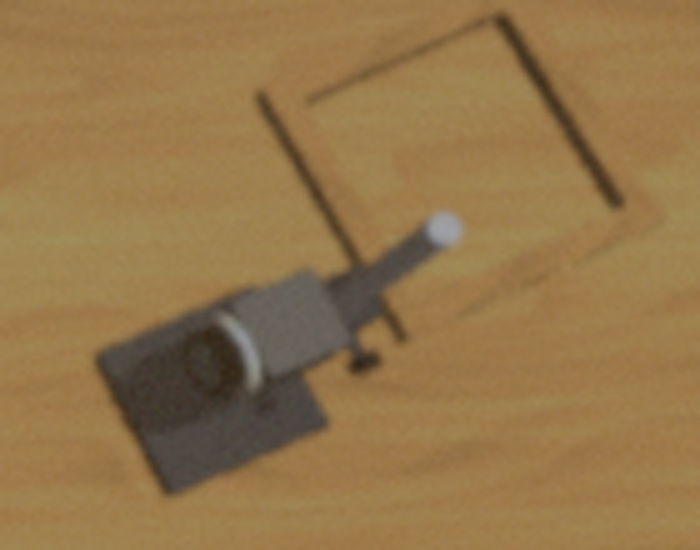

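View pics/scam.png

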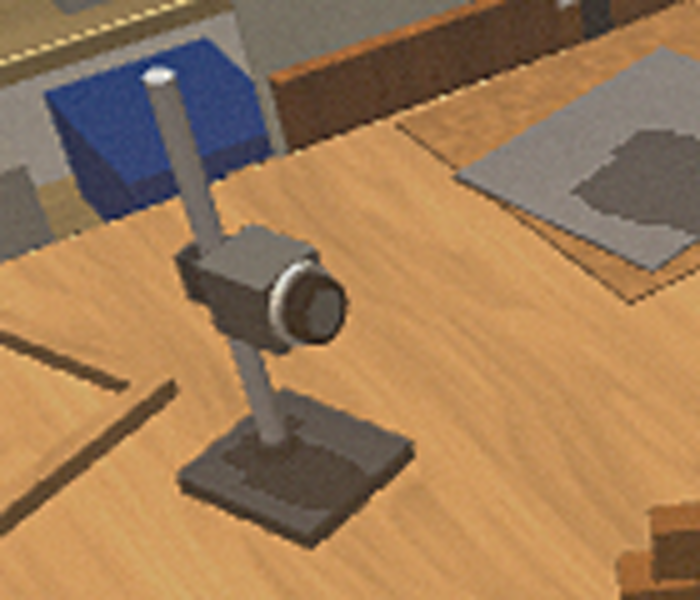

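```bash
python3 - <<'E'
from h import *
t,s=pickle.load(open("f0.pkl","rb"))
def T(x,y,z): return cast(t,150+(x+.5)/4-.5,100+(y+.5)/4-.5,z)
def S(x,y,z): return cast(s,200+(x+.5)/2.7-.5,110+(y+.5)/2.7-.5,z)
np.set_printoptions(precision=4,suppress=True)
print("bed top", [T(x,y,.03)[:2] for x,y in [(135,208),(423,283),(355,530),(58,450)]])
print("bed scene", [S(x,y,.03)[:2] for x,y in [(207,557),(110,320),(305,261),(434,472)]])
print("back top",[T(x,y,.048)[:2] for x,y in [(692,340),(730,357),(655,503),(617,485)]])
print("rib top",[T(x,y,.09)[:2] for x,y in [(668,468),(643,455),(690,360)]])
print("rib scene",[S(x,y,.09)[:2] for x,y in [(53,114),(132,106),(135,122),(56,129)]])
print("back scene",[S(x,y,.048)[:2] for x,y in [(37,140),(155,129),(155,143),(40,154)]])
for n,p,h in [("dark",(242,444),.05),("pale",(299,404),.048),("mid",(317,356),.052)]: print(n,T(*p,h)[:2])
print("tip T",T(133,230,.066)[:2],"legends",T(262,256,.066),T(100,345,.066),T(130,355,.066))
print("tip S",S(230,487,.066)[:2], "legend", S(178,401,.066),S(333,446,.066))
print("green1", cast(s,390,210,.09),cast(s,281,130,.09), "bottle",cast(t,259,112,.125),"tape",cast(t,307,132,.024),"tin",cast(t,126,199,.06))
# camera
def C(x,y): return 360+(x+.5)/5-.5,80+(y+.5)/5-.5
def D(x,y): return 90+(x+.5)/5-.5,50+(y+.5)/5-.5
print("base", [cast(t,*C(x,y),.012)[:2] for x,y in [(97,355),(170,492),(327,425),(250,290)]])
print("base s", [cast(s,*D(x,y),.012)[:2] for x,y in [(180,480),(312,540),(412,447),(285,390)]])
print("post top",tri([(t,*C(443,230),False),(s,*D(158,75),False)]))
print("lens front", tri([(t,*C(207,362),False),(s,*D(324,308),False)]))
E
```

```text
bed top [array([0.6837, 0.2696]), array([0.6086, 0.0252]), array([0.4036, 0.0871]), array([0.4773, 0.3326])]
bed scene [array([0.6901, 0.2722]), array([0.6118, 0.0265]), array([0.4052, 0.0924]), array([0.4814, 0.3373])]
back top [array([ 0.5482, -0.1931]), array([ 0.533 , -0.2229]), array([ 0.4164, -0.1549]), array([ 0.4317, -0.1254])]
rib top [array([ 0.4396, -0.1605]), array([ 0.4503, -0.1419]), array([ 0.5239, -0.1831])]
rib scene [array([ 0.5195, -0.2042]), array([ 0.442 , -0.1598]), array([ 0.4551, -0.1368]), array([ 0.5305, -0.1819])]
back scene [array([ 0.5361, -0.2191]), array([ 0.4177, -0.1491]), array([ 0.432 , -0.1308]), array([ 0.546 , -0.1979])]
dark [0.4746 0.1762]
pale [0.5062 0.1295]
mid [0.5449 0.1137]
tip T [0.6537 0.2632] legends [0.6275 0.1563 0.066 ] [0.5576 0.2896 0.066 ] [0.5484 0.2649 0.066 ]
tip S [0.6465 0.2482] legend [0.6294 0.157  0.066 ] [0.5513 0.2744 0.066 ]
green1 [0.2938 0.2557 0.09  ] [ 0.3063 -0.167   0.09  ] bottle [0.7763 0.0064 0.125 ] tape [ 0.739  -0.1562  0.024 ] tin [0.5207 0.4508 0.06  ]
base [array([ 0.6667, -0.3982]), array([ 0.5695, -0.4375]), array([ 0.6118, -0.5466]), array([ 0.7088, -0.5061])]
base s [array([ 0.7121, -0.5037]), array([ 0.6682, -0.3937]), array([ 0.5703, -0.4353]), array([ 0.6118, -0.5472])]
post top (array([ 0.6456, -0.4867,  0.2951]), [np.float64(0.0006077420497197174), np.float64(0.0006077420497197739)])
lens front (array([ 0.6145, -0.409 ,  0.1649]), [np.float64(0.0010066747879414484), np.float64(0.0010066747879414876)])
```

```bash
cat >> h.py <<'E'
def rel(bot,pos,yaw,roll=180,pitch=0):
    s=bot.observe(); M=Rm(s["tool_rot"]); T=Rm(np.radians([roll,pitch,yaw]))
    d=M.T@(np.array(pos)-s["position"])*100; w=np.degrees(R.from_matrix(M.T@T).as_rotvec())
    print("shift cm",np.round(d,2),"turn deg",np.round(w,1),"| t",round(s["clock"],2),"pos",np.round(s["position"],4),"rpy",np.round(np.degrees(s["tool_rot"]),2),"F",np.round(s["force"],1),"w",round(s["grip_width"],4),"q",np.round(s["qpos"],2))
E
python3 -c "
from workcell import bot
from h import *
rel(bot,[.483,-.174,.20],59.7)"
```

```text
shift cm [-31.39 -40.86   3.12] turn deg [  -0.     0.  -132.2] | t 0.25 pos [ 0.1875 -0.5961  0.2311] rpy [ 1.800e+02  3.000e-02 -7.254e+01] F [-0.2  0.5  0.4] w 0.0856 q [ 1.2   0.52 -0.04  1.6   0.02  1.02 -0.11]
```

Call:
{"method": "jog_arm", "body": {
  "increments": [
    {"x": -2, "y": -3, "wz": -10, "claw": 60},
    {"x": -5, "y": -7, "wz": -20, "claw": 60},
    {"x": -9, "y": -12, "wz": -30, "claw": 60},
    {"x": -12, "y": -16, "wz": -40, "claw": 60},
    {"x": -16, "y": -21, "z": 1, "wz": -50, "claw": 60},
    {"x": -19, "y": -25, "z": 1, "wz": -60, "claw": 60},
    {"x": -23, "y": -30, "z": 2, "wz": -70, "claw": 60},
    {"x": -26, "y": -34, "z": 2, "wz": -80, "claw": 60},
    {"x": -29, "y": -38, "z": 3, "wz": -90, "claw": 60},
    {"x": -31.4, "y": -40.9, "z": 3.1, "wz": -100, "claw": 60}
  ]
}}

```text
schema error: expected keys wx, wy, wz, x, y, z, claw
```

```bash
python3 -c "
from workcell import bot
from h import *
rel(bot,[.483,-.174,.20],59.7)"
```

```text
shift cm [-31.39 -40.86   3.12] turn deg [  -0.     0.  -132.2] | t 0.25 pos [ 0.1875 -0.5961  0.2311] rpy [ 1.800e+02  3.000e-02 -7.254e+01] F [-0.2  0.5  0.4] w 0.0856 q [ 1.2   0.52 -0.04  1.6   0.02  1.02 -0.11]
```

All keys are needed in each row.

Call:
{"method": "jog_arm", "body": {
  "increments": [
    {"x": -2, "y": -3, "z": 0, "wx": 0, "wy": 0, "wz": -10, "claw": 60},
    {"x": -5, "y": -7, "z": 0, "wx": 0, "wy": 0, "wz": -20, "claw": 60},
    {"x": -9, "y": -12, "z": 0, "wx": 0, "wy": 0, "wz": -30, "claw": 60},
    {"x": -12, "y": -16, "z": 0, "wx": 0, "wy": 0, "wz": -40, "claw": 60},
    {"x": -16, "y": -21, "z": 1, "wx": 0, "wy": 0, "wz": -50, "claw": 60},
    {"x": -19, "y": -25, "z": 1, "wx": 0, "wy": 0, "wz": -60, "claw": 60},
    {"x": -23, "y": -30, "z": 2, "wx": 0, "wy": 0, "wz": -70, "claw": 60},
    {"x": -26, "y": -34, "z": 2, "wx": 0, "wy": 0, "wz": -80, "claw": 60},
    {"x": -29, "y": -38, "z": 3, "wx": 0, "wy": 0, "wz": -90, "claw": 60},
    {"x": -31.4, "y": -40.9, "z": 3.1, "wx": 0, "wy": 0, "wz": -100, "claw": 60}
  ]
}}

```text
clock: 1.5
position: [0.4842, -0.1718, 0.1998]
tool_rot: [-3.141, -0.0, 0.486]
force: [0.6, -0.4, 0.7]
grip_width: 0.0512
```

```bash
python3 -c "
from workcell import bot
from h import *
rel(bot,[.483,-.174,.20],59.7)"
```

```text
shift cm [-0.21  0.14 -0.02] turn deg [ -0.1  -0.  -31.8] | t 1.5 pos [ 0.4842 -0.1718  0.1998] rpy [-179.94   -0.     27.86] F [ 0.6 -0.4  0.7] w 0.0512 q [ 0.66  0.43 -0.57  1.9   0.3   0.89  0.43]
```

Call:
{"method": "jog_arm", "body": {
  "increments": [
    {"x": -0.1, "y": 0.1, "z": 0, "wx": 0, "wy": 0, "wz": -10, "claw": 60},
    {"x": -0.2, "y": 0.1, "z": 0, "wx": 0, "wy": 0, "wz": -20, "claw": 60},
    {"x": -0.2, "y": 0.1, "z": 0, "wx": 0, "wy": 0, "wz": -30, "claw": 60},
    {"x": -0.2, "y": 0.1, "z": 0, "wx": 0, "wy": 0, "wz": -31.8, "claw": 60}
  ]
}}

```text
clock: 2.0
position: [0.4828, -0.1738, 0.1997]
tool_rot: [-3.14, -0.001, 1.042]
force: [-0.3, 0.7, 0.5]
grip_width: 0.0514
```

```bash
python3 -c "
from workcell import bot
from h import *
rel(bot,[.483,-.174,.20],59.7)
f=bot.grab_frame('wrist'); pickle.dump(f,open('w1.pkl','wb'));cv2.imwrite('pics/w1.png',f['pixels'][:,:,::-1])"
```

```text
shift cm [-0.01  0.03 -0.03] turn deg [-0.1 -0.  -0. ] | t 2.0 pos [ 0.4828 -0.1738  0.1997] rpy [-1.7993e+02 -5.0000e-02  5.9680e+01] F [-0.3  0.7  0.5] w 0.0514 q [ 0.76  0.46 -0.7   1.9   0.37  0.92  0.92]
```

View pics/w1.png

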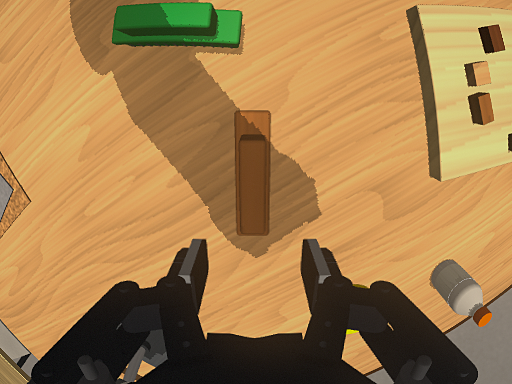

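```bash
python3 -c "
from h import *
f=pickle.load(open('w1.pkl','rb'))
np.set_printoptions(precision=4,suppress=True)
for u,v,z in [(240,139,.09),(266,139,.09),(240,233,.09),(268,233,.09),(235,112,.048),(270,112,.048)]: print(cast(f,u,v,z,True)[:2])
for p in [(.483,-.174,.09),(.522,-.1967,.09),(.444,-.151,.09)]: print(proj(f,p,True))
crop(f,200,90,300,250,4,'w1c.png')"
```

```text
[ 0.438  -0.1608]
[ 0.4492 -0.1415]
[ 0.5142 -0.2069]
[ 0.5276 -0.1839]
[ 0.4165 -0.156 ]
[ 0.4339 -0.1263]
[253.2519 189.4581]
[253.41   234.5215]
[253.3941 139.2908]
```

View pics/w1c.png

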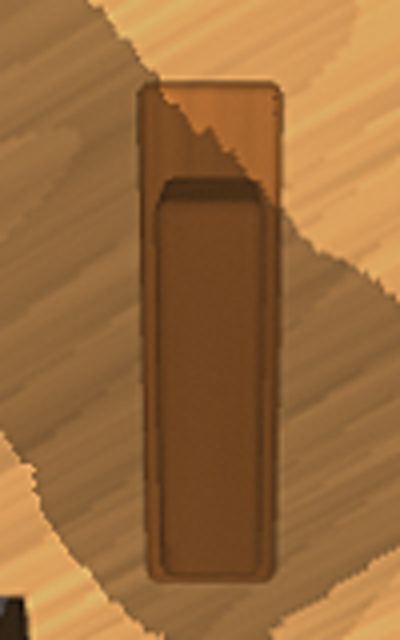

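Call:
{"method": "jog_arm", "body": {
  "increments": [
    {"x": 0, "y": 0, "z": 4, "wx": 0, "wy": 0, "wz": 0, "claw": 60},
    {"x": 0, "y": 0, "z": 8, "wx": 0, "wy": 0, "wz": 0, "claw": 60},
    {"x": 0, "y": 0, "z": 11, "wx": 0, "wy": 0, "wz": 0, "claw": 60},
    {"x": 0, "y": 0, "z": 13, "wx": 0, "wy": 0, "wz": 0, "claw": 60},
    {"x": 0, "y": 0, "z": 14.3, "wx": 0, "wy": 0, "wz": 0, "claw": 60},
    {"x": 0, "y": 0, "z": 14.3, "wx": 0, "wy": 0, "wz": 0, "claw": 10},
    {"x": 0, "y": 0, "z": 14.3, "wx": 0, "wy": 0, "wz": 0, "claw": 0},
    {"x": 0, "y": 0, "z": 14.3, "wx": 0, "wy": 0, "wz": 0, "claw": 0},
    {"x": 0, "y": 0, "z": 14.3, "wx": 0, "wy": 0, "wz": 0, "claw": 0}
  ],
  "squeeze": 80
}}

```text
clock: 3.18
position: [0.483, -0.1739, 0.0571]
tool_rot: [-3.141, -0.001, 1.04]
force: [-0.6, 0.7, 4.1]
grip_width: 0.0227
```

```bash
python3 -c "
from workcell import bot
from h import *
rel(bot,[.483,-.174,.19],59.7)
rel(bot,[.5344,.2204,.19],72.7)"
```

```text
shift cm [-0.000e+00  1.000e-02 -1.329e+01] turn deg [-0.  -0.  -0.1] | t 3.17 pos [ 0.483  -0.1739  0.0571] rpy [-1.7998e+02 -4.0000e-02  5.9610e+01] F [-0.6  0.7  4.1] w 0.0227 q [ 0.64  0.67 -0.56  2.    0.58  0.64  0.74]
shift cm [ 36.62 -15.51 -13.26] turn deg [ -0.   -0.  -13.1] | t 3.17 pos [ 0.483  -0.1739  0.0571] rpy [-1.7998e+02 -4.0000e-02  5.9610e+01] F [-0.6  0.7  4.1] w 0.0227 q [ 0.64  0.67 -0.56  2.    0.58  0.64  0.74]
```

Call:
{"method": "jog_arm", "body": {
  "increments": [
    {"x": 0, "y": 0, "z": -3, "wx": 0, "wy": 0, "wz": 0, "claw": 0},
    {"x": 0, "y": 0, "z": -8, "wx": 0, "wy": 0, "wz": 0, "claw": 0},
    {"x": 3, "y": -1, "z": -13.3, "wx": 0, "wy": 0, "wz": 0, "claw": 0},
    {"x": 8, "y": -3, "z": -14, "wx": 0, "wy": 0, "wz": -4, "claw": 0},
    {"x": 13, "y": -5, "z": -14, "wx": 0, "wy": 0, "wz": -8, "claw": 0},
    {"x": 18, "y": -8, "z": -14, "wx": 0, "wy": 0, "wz": -13, "claw": 0},
    {"x": 23, "y": -10, "z": -14, "wx": 0, "wy": 0, "wz": -13, "claw": 0},
    {"x": 28, "y": -12, "z": -14, "wx": 0, "wy": 0, "wz": -13, "claw": 0},
    {"x": 30, "y": -13, "z": -14, "wx": 0, "wy": 0, "wz": -13.1, "claw": 0},
    {"x": 30, "y": -13, "z": -14, "wx": 0, "wy": 0, "wz": -13.1, "claw": 0}
  ]
}}

```text
clock: 4.42
position: [0.5222, 0.1525, 0.1975]
tool_rot: [-3.141, -0.001, 1.272]
force: [-0.3, -0.2, -2.6]
grip_width: 0.0229
```

```bash
python3 -c "
from workcell import bot
from h import *
rel(bot,[.5344,.2204,.19],72.7)
f=bot.grab_frame('wrist'); pickle.dump(f,open('w2.pkl','wb'));cv2.imwrite('pics/w2.png',f['pixels'][:,:,::-1])"
```

```text
shift cm [ 6.84 -0.84  0.76] turn deg [-0.  -0.1  0.2] | t 4.42 pos [0.5222 0.1525 0.1975] rpy [-1.7998e+02 -9.0000e-02  7.2880e+01] F [-0.3 -0.2 -2.6] w 0.0229 q [ 0.17  0.54 -0.78  1.82  0.45  0.97  0.47]
```

View pics/w2.png

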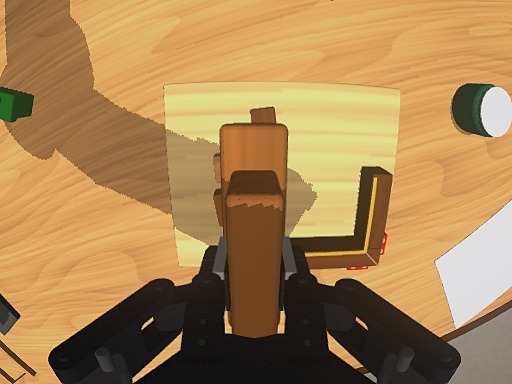

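```bash
python3 -c "
from h import *
f=pickle.load(open('w2.pkl','rb'))
np.set_printoptions(precision=4,suppress=True)
crop(f,290,150,410,280,6,'w2c.png')
for u,v,z in [(164,84,.03),(400,90,.03),(179,265,.03)]: print(cast(f,u,v,z,True)[:2])"
```

```text
[0.401  0.0913]
[0.4774 0.3371]
[0.6089 0.0275]
```

View pics/w2c.png

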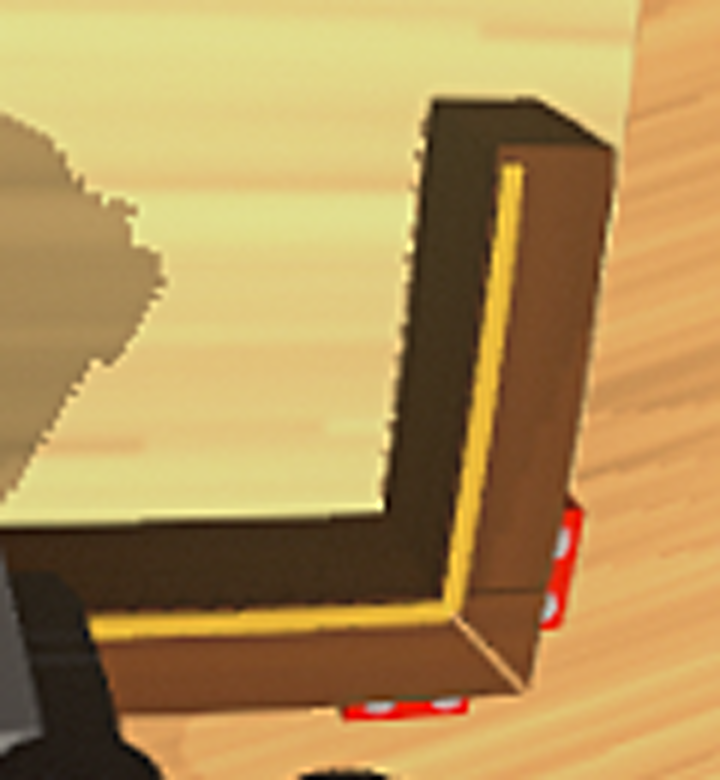

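```bash
python3 -c "
from h import *
f=pickle.load(open('w2.pkl','rb'))
np.set_printoptions(precision=4,suppress=True)
P=[cast(f,290+x/6-.4,150+y/6-.4,.066,True)[:2] for x,y in [(525,690),(614,149),(500,145),(455,612)]]
print(P)
bc=np.array([.5455,.181]);a=np.radians(-17.3);B=np.array([[np.cos(a),-np.sin(a)],[np.sin(a),np.cos(a)]])
print([B.T@(p-bc) for p in P]); d=P[1]-P[0];print(np.degrees(np.arctan2(d[1],d[0])),np.linalg.norm(d))
for q in [(-.022,.035),(-.022,-.15)]: print(bc+B@q)
"
```

```text
[array([0.6598, 0.2608]), array([0.556, 0.292]), array([0.5491, 0.2709]), array([0.6365, 0.2488])]
[array([0.0853, 0.1102]), array([-0.023 ,  0.1091]), array([-0.0233,  0.087 ]), array([0.0667, 0.0918])]
163.2986952695864 0.10835495193124564
[0.5349 0.221 ]
[0.4799 0.0443]
```

```bash
python3 -c "
from workcell import bot
from h import *
rel(bot,[.535,.221,.09],72.7)"
```

```text
shift cm [ 7.06 -0.86 10.74] turn deg [-0.  -0.   0.1] | t 4.47 pos [0.5223 0.1509 0.1974] rpy [-1.7999e+02 -3.0000e-02  7.2780e+01] F [ 0.3 -0.1 -2.5] w 0.0229 q [ 0.18  0.54 -0.78  1.82  0.45  0.97  0.47]
```

Call:
{"method": "jog_arm", "body": {
  "increments": [
    {"x": 3, "y": -0.4, "z": 0, "wx": 0, "wy": 0, "wz": 0, "claw": 0},
    {"x": 6, "y": -0.8, "z": 0, "wx": 0, "wy": 0, "wz": 0, "claw": 0},
    {"x": 7, "y": -0.9, "z": 0, "wx": 0, "wy": 0, "wz": 0, "claw": 0},
    {"x": 7, "y": -0.9, "z": 2, "wx": 0, "wy": 0, "wz": 0, "claw": 0},
    {"x": 7, "y": -0.9, "z": 4, "wx": 0, "wy": 0, "wz": 0, "claw": 0},
    {"x": 7, "y": -0.9, "z": 6, "wx": 0, "wy": 0, "wz": 0, "claw": 0},
    {"x": 7, "y": -0.9, "z": 8, "wx": 0, "wy": 0, "wz": 0, "claw": 0},
    {"x": 7, "y": -0.9, "z": 8.5, "wx": 0, "wy": 0, "wz": 0, "claw": 0},
    {"x": 7, "y": -0.9, "z": 8.5, "wx": 0, "wy": 0, "wz": 0, "claw": 0}
  ]
}}

```text
clock: 5.6
position: [0.5344, 0.2206, 0.1123]
tool_rot: [-3.141, -0.001, 1.27]
force: [0.1, -0.1, -1.9]
grip_width: 0.0234
```

```bash
python3 -c "
from workcell import bot
from h import *
rel(bot,[.535,.221,.09],72.7)
f=bot.grab_frame('scene');crop(f,200,170,370,330,4,'s3.png')
f=bot.grab_frame('wrist');cv2.imwrite('pics/w3.png',f['pixels'][:,:,::-1])"
```

```text
shift cm [0.05 0.04 2.23] turn deg [-0.  -0.   0.1] | t 5.6 pos [0.5344 0.2206 0.1123] rpy [-1.7997e+02 -3.0000e-02  7.2790e+01] F [ 0.1 -0.1 -1.9] w 0.0234 q [-0.01  0.69 -0.7   1.8   0.57  0.87  0.29]
```

View pics/s3.png

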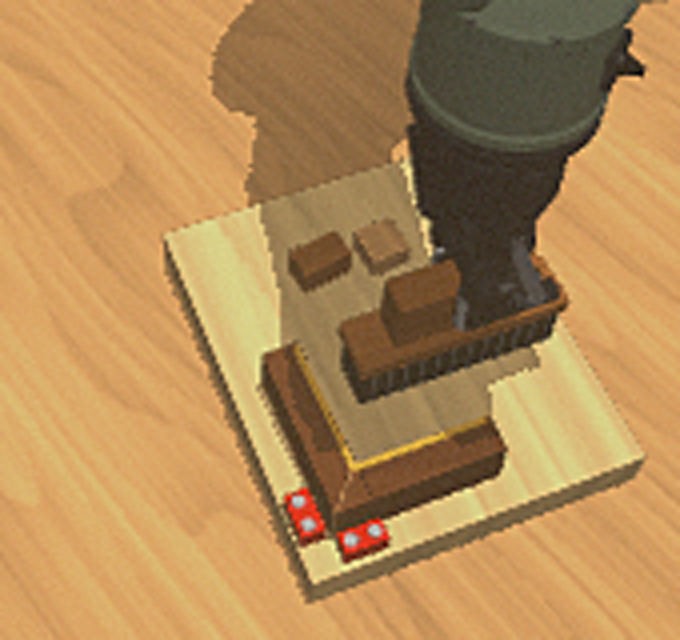

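View pics/w3.png

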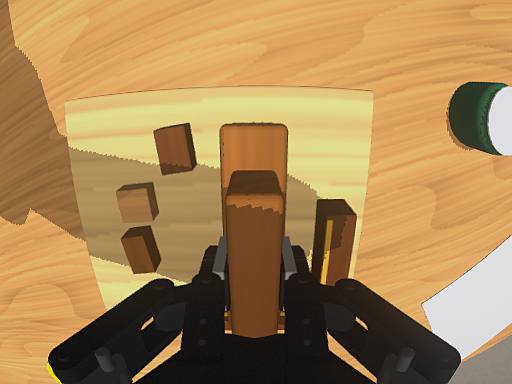

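Call:
{"method": "jog_arm", "body": {
  "increments": [
    {"x": 0, "y": 0, "z": 1, "wx": 0, "wy": 0, "wz": 0, "claw": 0},
    {"x": 0, "y": 0, "z": 1.8, "wx": 0, "wy": 0, "wz": 0, "claw": 0},
    {"x": 0, "y": 0, "z": 2.2, "wx": 0, "wy": 0, "wz": 0, "claw": 0},
    {"x": 0, "y": 0, "z": 2.2, "wx": 0, "wy": 0, "wz": 0, "claw": 0}
  ]
}}

```text
clock: 6.2
position: [0.5346, 0.2208, 0.0906]
tool_rot: [3.142, -0.001, 1.27]
force: [0.4, -0.3, -1.7]
grip_width: 0.0229
```

Call:
{"method": "jog_arm", "body": {
  "increments": [
    {"x": -1, "y": 0, "z": 0, "wx": 0, "wy": 0, "wz": 0, "claw": 0},
    {"x": -2.5, "y": 0, "z": 0, "wx": 0, "wy": 0, "wz": 0, "claw": 0},
    {"x": -4, "y": 0, "z": 0, "wx": 0, "wy": 0, "wz": 0, "claw": 0},
    {"x": -5.5, "y": 0, "z": 0, "wx": 0, "wy": 0, "wz": 0, "claw": 0},
    {"x": -7, "y": 0, "z": 0, "wx": 0, "wy": 0, "wz": 0, "claw": 0},
    {"x": -8.5, "y": 0, "z": 0, "wx": 0, "wy": 0, "wz": 0, "claw": 0},
    {"x": -10, "y": 0, "z": 0, "wx": 0, "wy": 0, "wz": 0, "claw": 0}
  ]
}}

```text
clock: 7.08
position: [0.5048, 0.1244, 0.0906]
tool_rot: [3.141, -0.001, 1.27]
force: [0.7, 0.9, -0.9]
grip_width: 0.0228
```

```bash
python3 -c "
from workcell import bot
from h import *
rel(bot,[.48,.0443,.09],72.7)
f=bot.grab_frame('scene');crop(f,200,170,370,330,3.5,'s4.png')
f=bot.grab_frame('wrist');cv2.imwrite('pics/w4.png',f['pixels'][:,:,::-1])"
```

```text
shift cm [-8.38  0.    0.05] turn deg [ 0.  -0.1  0.1] | t 7.08 pos [0.5048 0.1244 0.0906] rpy [ 1.7999e+02 -6.0000e-02  7.2790e+01] F [ 0.7  0.9 -0.9] w 0.0228 q [ 0.15  0.65 -0.69  1.96  0.61  0.74  0.37]
```

View pics/s4.png

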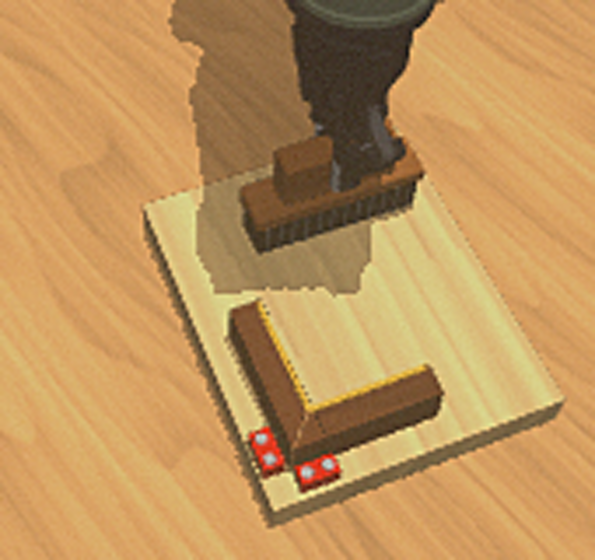

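View pics/w4.png

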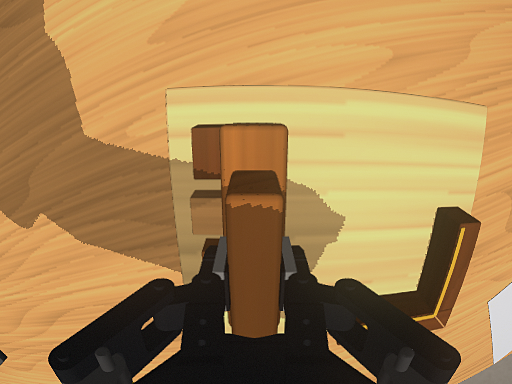

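Call:
{"method": "jog_arm", "body": {
  "increments": [
    {"x": -1, "y": 0, "z": 0, "wx": 0, "wy": 0, "wz": 0, "claw": 0},
    {"x": -2.5, "y": 0, "z": 0, "wx": 0, "wy": 0, "wz": 0, "claw": 0},
    {"x": -4, "y": 0, "z": 0, "wx": 0, "wy": 0, "wz": 0, "claw": 0},
    {"x": -5.2, "y": 0, "z": 0, "wx": 0, "wy": 0, "wz": 0, "claw": 0},
    {"x": -6.4, "y": 0, "z": 0, "wx": 0, "wy": 0, "wz": 0, "claw": 0},
    {"x": -7.6, "y": 0, "z": 0, "wx": 0, "wy": 0, "wz": 0, "claw": 0},
    {"x": -8.6, "y": 0, "z": 0, "wx": 0, "wy": 0, "wz": 0, "claw": 0},
    {"x": -9, "y": 0, "z": 0, "wx": 0, "wy": 0, "wz": 0, "claw": 0},
    {"x": -9, "y": 0, "z": 0, "wx": 0, "wy": 0, "wz": 0, "claw": 0}
  ]
}}

```text
clock: 8.3
position: [0.4779, 0.0372, 0.0905]
tool_rot: [-3.141, 0.0, 1.268]
force: [-0.1, -0.5, -2.0]
grip_width: 0.0224
```

```bash
python3 -c "
from workcell import bot
from h import *
rel(bot,[.48,.0443,.09],72.7)
f=bot.grab_frame('scene');crop(f,200,150,370,330,3.3,'s5.png')
f=bot.grab_frame('wrist');cv2.imwrite('pics/w5.png',f['pixels'][:,:,::-1])"
```

```text
shift cm [ 0.74 -0.01  0.05] turn deg [-0.  0. -0.] | t 8.3 pos [0.4779 0.0372 0.0905] rpy [-1.7999e+02  2.0000e-02  7.2680e+01] F [-0.1 -0.5 -2. ] w 0.0224 q [ 0.32  0.6  -0.7   2.06  0.61  0.69  0.49]
```

View pics/s5.png

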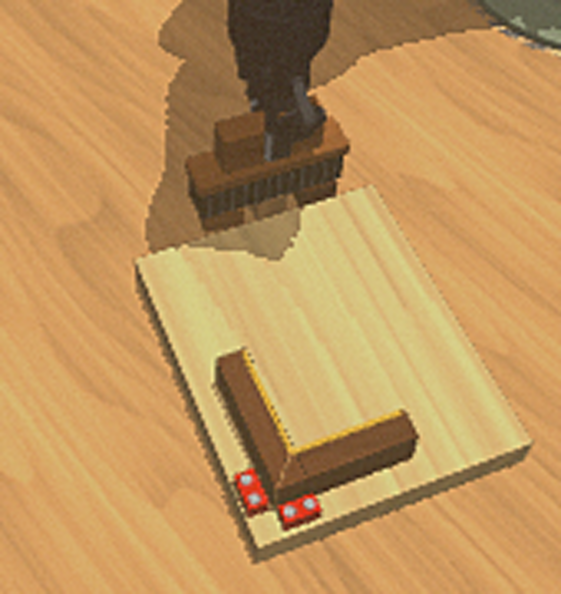

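View pics/w5.png

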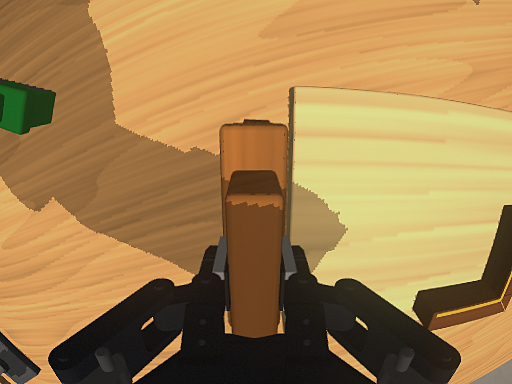

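Call:
{"method": "jog_arm", "body": {
  "increments": [
    {"x": 0, "y": 0, "z": -2, "wx": 0, "wy": 0, "wz": 0, "claw": 0},
    {"x": 0, "y": 0, "z": -6, "wx": 0, "wy": 0, "wz": 0, "claw": 0},
    {"x": -4, "y": 0, "z": -10, "wx": 0, "wy": 0, "wz": 0, "claw": 0},
    {"x": -9, "y": 0, "z": -11, "wx": 0, "wy": 0, "wz": 0, "claw": 0},
    {"x": -12, "y": 0, "z": -11, "wx": 0, "wy": 0, "wz": 0, "claw": 0}
  ]
}}

```text
clock: 9.02
position: [0.442, -0.0787, 0.2014]
tool_rot: [3.14, 0.001, 1.268]
force: [0.7, -0.0, -2.4]
grip_width: 0.0229
```

```bash
python3 -c "
from workcell import bot
from h import *
rel(bot,[.483,-.174,.15],59.7)
f=bot.grab_frame('scene');crop(f,200,150,370,330,3.3,'s6.png')
f=bot.grab_frame('wrist');cv2.imwrite('pics/w6.png',f['pixels'][:,:,::-1])"
```

```text
shift cm [-7.87  6.75  5.15] turn deg [ 0.1  0.  12.9] | t 9.03 pos [ 0.442  -0.0787  0.2014] rpy [1.7992e+02 5.0000e-02 7.2640e+01] F [ 0.7 -0.  -2.4] w 0.0229 q [ 0.72  0.38 -0.84  2.05  0.38  0.87  0.93]
```

View pics/s6.png

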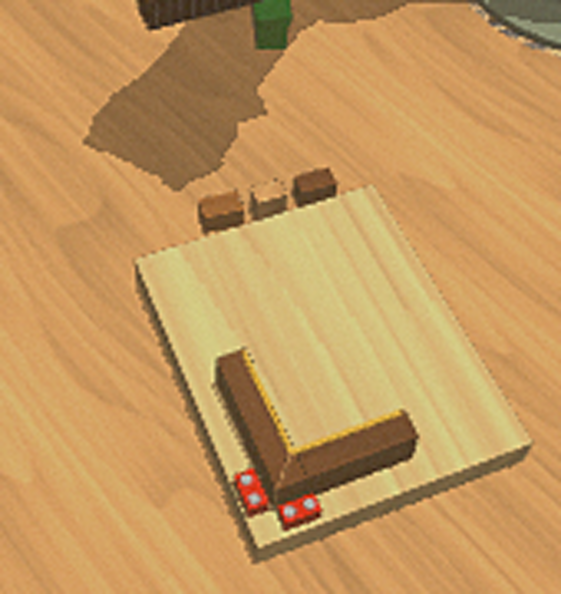

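View pics/w6.png

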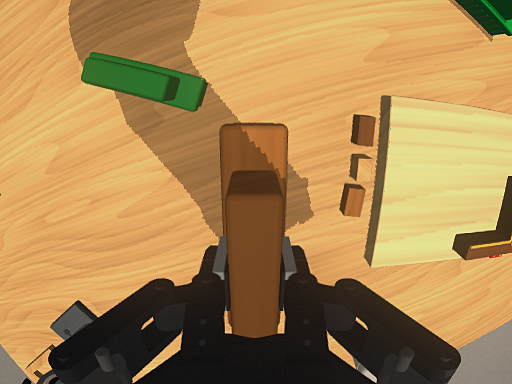

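Call:
{"method": "jog_arm", "body": {
  "increments": [
    {"x": -4, "y": 3.4, "z": 0, "wx": 0, "wy": 0, "wz": 6, "claw": 0},
    {"x": -7.9, "y": 6.8, "z": 2, "wx": 0, "wy": 0, "wz": 12.9, "claw": 0},
    {"x": -7.9, "y": 6.8, "z": 5, "wx": 0, "wy": 0, "wz": 12.9, "claw": 0},
    {"x": -7.9, "y": 6.8, "z": 9, "wx": 0, "wy": 0, "wz": 12.9, "claw": 0},
    {"x": -7.9, "y": 6.8, "z": 12, "wx": 0, "wy": 0, "wz": 12.9, "claw": 0},
    {"x": -7.9, "y": 6.8, "z": 13.5, "wx": 0, "wy": 0, "wz": 12.9, "claw": 0},
    {"x": -7.9, "y": 6.8, "z": 14, "wx": 0, "wy": 0, "wz": 12.9, "claw": 0},
    {"x": -7.9, "y": 6.8, "z": 14, "wx": 0, "wy": 0, "wz": 12.9, "claw": 0}
  ]
}}

```text
clock: 10.12
position: [0.4829, -0.1755, 0.0612]
tool_rot: [3.141, 0.001, 1.04]
force: [-0.6, 0.4, -1.5]
grip_width: 0.0228
```

```bash
python3 -c "
from workcell import bot
from h import *
rel(bot,[.483,-.174,.057],59.7)
f=bot.grab_frame('scene');crop(f,180,110,300,210,5,'s7.png')"
```

```text
shift cm [ 0.13 -0.07  0.42] turn deg [ 0.   0.1 -0.1] | t 10.12 pos [ 0.4829 -0.1755  0.0612] rpy [1.7995e+02 8.0000e-02 5.9610e+01] F [-0.6  0.4 -1.5] w 0.0228 q [ 0.66  0.67 -0.59  1.99  0.6   0.66  0.72]
```

View pics/s7.png

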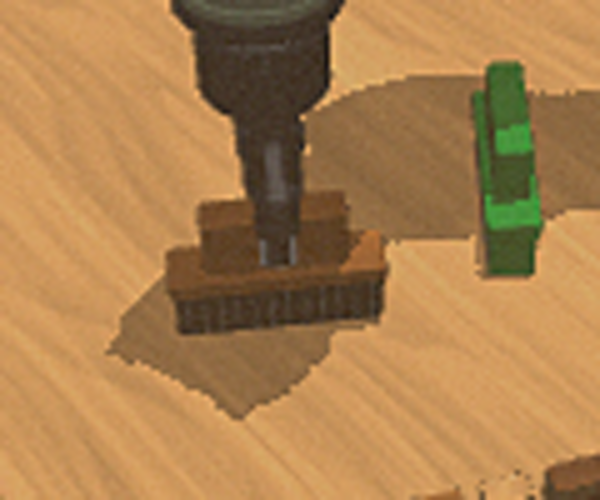

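Brush is upright and just above the bench; lower the last few mm and watch the force.

Call:
{"method": "jog_arm", "body": {
  "increments": [
    {"x": 0, "y": 0, "z": 0.2, "wx": 0, "wy": 0, "wz": 0, "claw": 0},
    {"x": 0, "y": 0, "z": 0.4, "wx": 0, "wy": 0, "wz": 0, "claw": 0},
    {"x": 0, "y": 0, "z": 0.4, "wx": 0, "wy": 0, "wz": 0, "claw": 0}
  ]
}}

```text
clock: 10.55
position: [0.483, -0.1758, 0.0575]
tool_rot: [3.14, 0.001, 1.04]
force: [0.7, -0.1, -1.6]
grip_width: 0.0232
```

Call:
{"method": "jog_arm", "body": {
  "increments": [
    {"x": 0, "y": 0, "z": 0.1, "wx": 0, "wy": 0, "wz": 0, "claw": 0},
    {"x": 0, "y": 0, "z": 0.1, "wx": 0, "wy": 0, "wz": 0, "claw": 0}
  ]
}}

```text
clock: 10.8
position: [0.4832, -0.1758, 0.0572]
tool_rot: [3.139, 0.002, 1.04]
force: [-4.1, 0.9, 15.0]
grip_width: 0.0234
```

Call:
{"method": "jog_arm", "body": {
  "increments": [
    {"x": 0, "y": 0, "z": -0.05, "wx": 0, "wy": 0, "wz": 0, "claw": 60},
    {"x": 0, "y": 0, "z": -0.05, "wx": 0, "wy": 0, "wz": 0, "claw": 60},
    {"x": 0, "y": 0, "z": -0.1, "wx": 0, "wy": 0, "wz": 0, "claw": 60},
    {"x": 0, "y": 0, "z": -2, "wx": 0, "wy": 0, "wz": 0, "claw": 60},
    {"x": 0, "y": 0, "z": -6, "wx": 0, "wy": 0, "wz": 0, "claw": 60},
    {"x": 0, "y": 0, "z": -11, "wx": 0, "wy": 0, "wz": 0, "claw": 60},
    {"x": 0, "y": 0, "z": -15, "wx": 0, "wy": 0, "wz": 0, "claw": 60},
    {"x": 0, "y": 0, "z": -15, "wx": 0, "wy": 0, "wz": 0, "claw": 60}
  ]
}}

```text
clock: 11.8
position: [0.4842, -0.1756, 0.2109]
tool_rot: [3.134, 0.001, 1.04]
force: [-0.7, -0.3, -1.4]
grip_width: 0.0514
```

```bash
python3 -c "
from workcell import bot
from h import *
f=bot.grab_frame('scene');pickle.dump(f,open('s8.pkl','wb'));crop(f,180,110,300,210,5,'s8.png')
a=np.radians(-17);bx=np.array([np.cos(a),np.sin(a)]);by=np.array([-bx[1],bx[0]]);tip=np.array([.661,.260])
l=tip-.06*bx-.012*by;print(l)
rel(bot,[*l,.18],73)"
```

```text
[0.60011325 0.26606665]
shift cm [ 44.01 -12.32   2.77] turn deg [  0.3   0.1 -13.4] | t 11.85 pos [ 0.4834 -0.1757  0.2091] rpy [1.7973e+02 1.0000e-01 5.9570e+01] F [ 0.1 -0.9 -0.2] w 0.0513 q [ 0.79  0.46 -0.75  1.89  0.38  0.94  0.91]
```

View pics/s8.png

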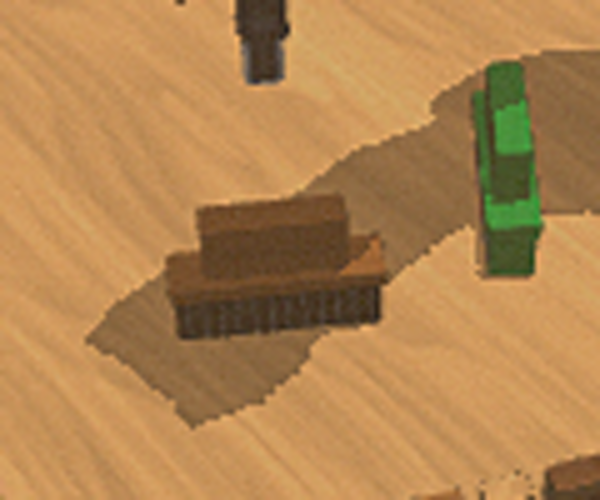

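Call:
{"method": "jog_arm", "body": {
  "increments": [
    {"x": 4, "y": -1, "z": 0, "wx": 0, "wy": 0, "wz": -2, "claw": 60},
    {"x": 10, "y": -3, "z": 0, "wx": 0, "wy": 0, "wz": -5, "claw": 60},
    {"x": 16, "y": -4.5, "z": 0, "wx": 0, "wy": 0, "wz": -8, "claw": 60},
    {"x": 22, "y": -6, "z": 0, "wx": 0, "wy": 0, "wz": -11, "claw": 60},
    {"x": 28, "y": -8, "z": 0, "wx": 0, "wy": 0, "wz": -13, "claw": 60},
    {"x": 34, "y": -10, "z": 1, "wx": 0.3, "wy": 0, "wz": -13.4, "claw": 60},
    {"x": 39, "y": -11, "z": 2, "wx": 0.3, "wy": 0, "wz": -13.4, "claw": 60},
    {"x": 43, "y": -12, "z": 2.5, "wx": 0.3, "wy": 0, "wz": -13.4, "claw": 60},
    {"x": 44, "y": -12.3, "z": 2.8, "wx": 0.3, "wy": 0, "wz": -13.4, "claw": 60},
    {"x": 44, "y": -12.3, "z": 2.8, "wx": 0.3, "wy": 0, "wz": -13.4, "claw": 60}
  ]
}}

```text
clock: 13.1
position: [0.5997, 0.2659, 0.1789]
tool_rot: [-3.139, 0.003, 1.275]
force: [0.3, -1.4, -0.2]
grip_width: 0.0512
```

```bash
python3 -c "
from workcell import bot
from h import *
rel(bot,[.6,.266,.18],73)
f=bot.grab_frame('wrist'); pickle.dump(f,open('w9.pkl','wb'));cv2.imwrite('pics/w9.png',f['pixels'][:,:,::-1]);crop(f,180,110,330,260,4,'w9c.png')"
```

```text
shift cm [ 0.02  0.03 -0.11] turn deg [-0.1  0.2  0. ] | t 13.1 pos [0.5997 0.2659 0.1789] rpy [-179.87    0.18   73.03] F [ 0.3 -1.4 -0.2] w 0.0512 q [-0.05  0.73 -0.75  1.53  0.54  1.1   0.35]
```

View pics/w9.png

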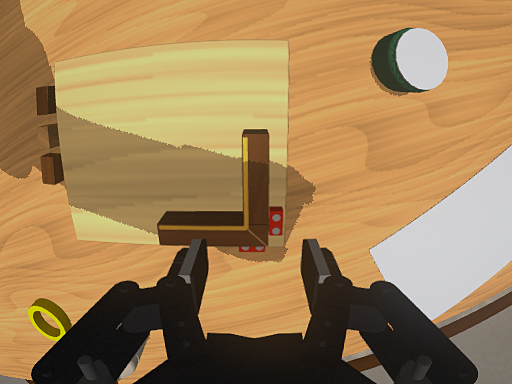

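View pics/w9c.png

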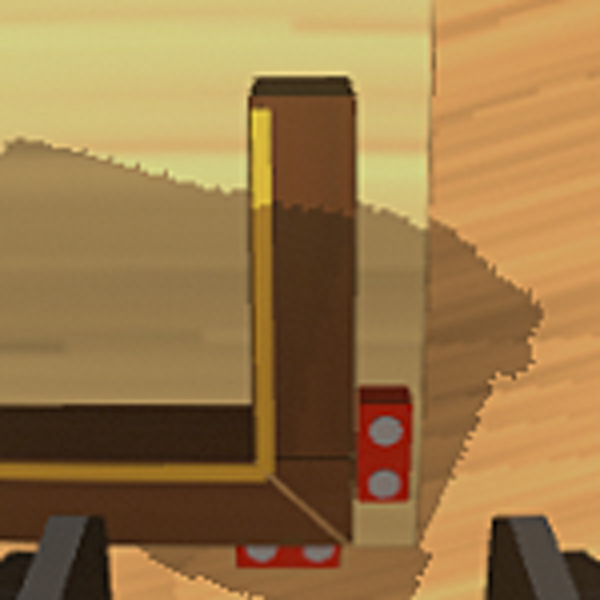

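```bash
python3 -c "
from h import *
f=pickle.load(open('w9.pkl','rb'))
np.set_printoptions(precision=4,suppress=True)
c=lambda x,y:cast(f,180+(x+.5)/4-.5,110+(y+.5)/4-.5,.066,True)[:2]
P=dict(tip=c(351,545),endo=c(356,97),endi=c(249,95),il=c(252,300),ol=c(355,300),inner=c(272,474),ri=c(0,465),ro=c(0,540))
for k,v in P.items(): print(k,v)
d=P['endo']-P['tip'];print(np.degrees(np.arctan2(*d[::-1]))-180,np.linalg.norm(d),np.linalg.norm(P['endo']-P['endi']))
m=(P['endo']+P['endi'])/2
u=-d/np.linalg.norm(d); n=np.array([-u[1],u[0]]); print('leg60', P['tip']-.06*u-.012*n, m+.05*u)"
```

```text
tip [0.6606 0.2613]
endo [0.5563 0.2927]
endi [0.5491 0.2707]
il [0.5937 0.2573]
ol [0.6004 0.2796]
inner [0.6364 0.2486]
ri [0.6156 0.1856]
ro [0.635  0.1774]
-16.74502665561579 0.10888606829126139 0.023159305910663182
leg60 [0.5996 0.2671] [0.6006 0.2673]
```

Call:
{"method": "jog_arm", "body": {
  "increments": [
    {"x": 0.12, "y": 0, "z": 3, "wx": 0, "wy": 0.2, "wz": 0, "claw": 60},
    {"x": 0.12, "y": 0, "z": 7, "wx": 0, "wy": 0.2, "wz": 0, "claw": 60},
    {"x": 0.12, "y": 0, "z": 10, "wx": 0, "wy": 0.2, "wz": 0, "claw": 60},
    {"x": 0.12, "y": 0, "z": 12, "wx": 0, "wy": 0.2, "wz": 0, "claw": 60},
    {"x": 0.12, "y": 0, "z": 13.5, "wx": 0, "wy": 0.2, "wz": 0, "claw": 60},
    {"x": 0.12, "y": 0, "z": 14.1, "wx": 0, "wy": 0.2, "wz": 0, "claw": 60},
    {"x": 0.12, "y": 0, "z": 14.1, "wx": 0, "wy": 0.2, "wz": 0, "claw": 60}
  ]
}}

```text
clock: 14.02
position: [0.6002, 0.2657, 0.0386]
tool_rot: [-3.14, -0.0, 1.273]
force: [0.8, -0.1, 0.1]
grip_width: 0.0512
```

```bash
python3 -c "
from workcell import bot
from h import *
rel(bot,[.6,.267,.037],73.2)
f=bot.grab_frame('wrist'); cv2.imwrite('pics/w10.png',f['pixels'][:,:,::-1])
f=bot.grab_frame('scene');crop(f,230,190,370,330,4,'s10.png')"
```

```text
shift cm [ 0.12 -0.06  0.16] turn deg [-0.1 -0.  -0.2] | t 14.03 pos [0.6002 0.2657 0.0386] rpy [-1.7993e+02 -2.0000e-02  7.2950e+01] F [ 0.8 -0.1  0.1] w 0.0512 q [-0.09  0.89 -0.66  1.61  0.67  0.88  0.26]
```

View pics/w10.png

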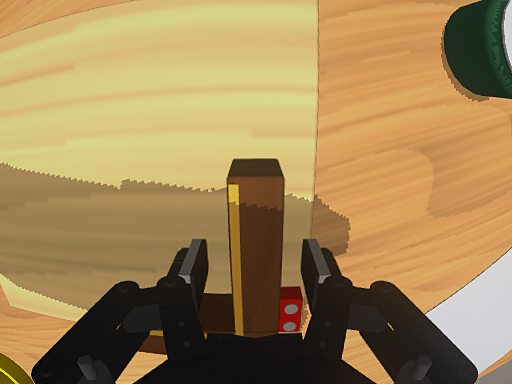

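View pics/s10.png

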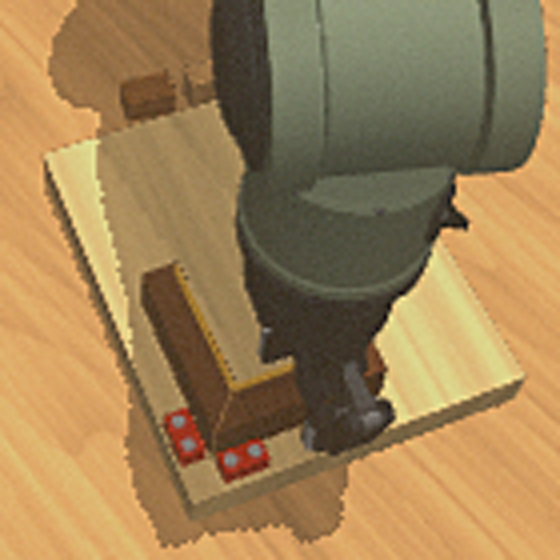

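Call:
{"method": "jog_arm", "body": {
  "increments": [
    {"x": 0.1, "y": 0, "z": 0.1, "wx": 0, "wy": 0, "wz": -0.2, "claw": 60},
    {"x": 0.1, "y": 0, "z": 0.1, "wx": 0, "wy": 0, "wz": -0.2, "claw": 40},
    {"x": 0.1, "y": 0, "z": 0.1, "wx": 0, "wy": 0, "wz": -0.2, "claw": 0},
    {"x": 0.1, "y": 0, "z": 0.1, "wx": 0, "wy": 0, "wz": -0.2, "claw": 0},
    {"x": 0.1, "y": 0, "z": 0.1, "wx": 0, "wy": 0, "wz": -0.2, "claw": 0},
    {"x": 0.1, "y": 0, "z": 0.1, "wx": 0, "wy": 0, "wz": -0.2, "claw": 0}
  ],
  "squeeze": 70
}}

```text
clock: 14.88
position: [0.6009, 0.267, 0.0385]
tool_rot: [-3.141, -0.001, 1.277]
force: [-1.8, -0.8, 4.7]
grip_width: 0.023
```

```bash
python3 -c "
from workcell import bot
from h import *
rel(bot,[.6,.267,.2],73.2)"
```

```text
shift cm [ -0.    -0.09 -16.15] turn deg [-0.  -0.1 -0.1] | t 14.88 pos [0.6009 0.267  0.0385] rpy [-1.7998e+02 -7.0000e-02  7.3150e+01] F [-1.8 -0.8  4.7] w 0.023 q [-0.1   0.89 -0.66  1.61  0.67  0.88  0.26]
```

Call:
{"method": "jog_arm", "body": {
  "increments": [
    {"x": 0, "y": 0, "z": -1, "wx": 0, "wy": 0, "wz": 0, "claw": 0},
    {"x": 0, "y": 0, "z": -3, "wx": 0, "wy": 0, "wz": 0, "claw": 0},
    {"x": 0, "y": 0, "z": -6, "wx": 0, "wy": 0, "wz": 0, "claw": 0},
    {"x": 0, "y": 0, "z": -10, "wx": 0, "wy": 0, "wz": 0, "claw": 0},
    {"x": 0, "y": 0, "z": -14, "wx": 0, "wy": 0, "wz": 0, "claw": 0},
    {"x": 0, "y": 0, "z": -16, "wx": 0, "wy": 0, "wz": 0, "claw": 0},
    {"x": 0, "y": 0, "z": -16, "wx": 0, "wy": 0, "wz": 0, "claw": 0}
  ]
}}

```text
clock: 15.75
position: [0.6013, 0.267, 0.1999]
tool_rot: [3.14, -0.002, 1.277]
force: [-0.4, -1.1, -2.2]
grip_width: 0.0228
```

```bash
python3 -c "
from workcell import bot
from h import *
rel(bot,[.5675,-.201,.2],-23.2)
f=bot.grab_frame('wrist'); cv2.imwrite('pics/w11.png',f['pixels'][:,:,::-1])
f=bot.grab_frame('scene');cv2.imwrite('pics/s11.png',f['pixels'][:,:,::-1])"
```

```text
shift cm [-45.76  10.34  -0.1 ] turn deg [-0.1 -0.2 96.3] | t 15.75 pos [0.6013 0.267  0.1999] rpy [ 1.7992e+02 -1.4000e-01  7.3140e+01] F [-0.4 -1.1 -2.2] w 0.0228 q [-0.04  0.71 -0.77  1.51  0.52  1.13  0.37]
```

View pics/w11.png

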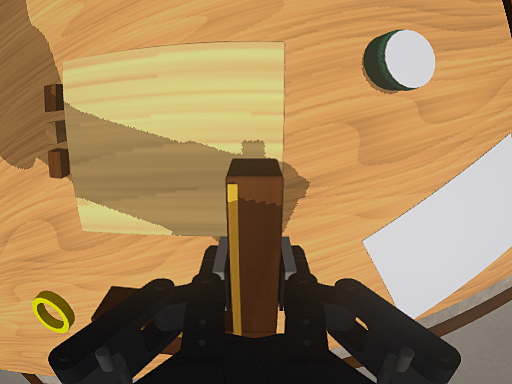

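View pics/s11.png

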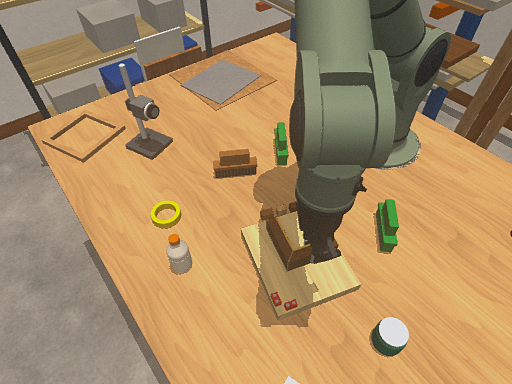

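Call:
{"method": "jog_arm", "body": {
  "increments": [
    {"x": -3, "y": 0.7, "z": 0, "wx": 0, "wy": 0, "wz": 6, "claw": 0},
    {"x": -8, "y": 1.8, "z": 0, "wx": 0, "wy": 0, "wz": 15, "claw": 0},
    {"x": -13, "y": 3, "z": 0, "wx": 0, "wy": 0, "wz": 25, "claw": 0},
    {"x": -18, "y": 4, "z": 0, "wx": 0, "wy": 0, "wz": 35, "claw": 0},
    {"x": -23, "y": 5, "z": 0, "wx": 0, "wy": 0, "wz": 45, "claw": 0},
    {"x": -28, "y": 6, "z": 0, "wx": 0, "wy": 0, "wz": 55, "claw": 0},
    {"x": -33, "y": 7.5, "z": 0, "wx": 0, "wy": 0, "wz": 65, "claw": 0},
    {"x": -38, "y": 8.6, "z": 0, "wx": 0, "wy": 0, "wz": 75, "claw": 0},
    {"x": -42, "y": 9.5, "z": 0, "wx": 0, "wy": 0, "wz": 84, "claw": 0},
    {"x": -44, "y": 10, "z": 0, "wx": 0, "wy": 0, "wz": 92, "claw": 0}
  ]
}}

```text
clock: 17.1
position: [0.5674, -0.1863, 0.1957]
tool_rot: [3.141, 0.003, -0.336]
force: [0.7, 0.9, -1.8]
grip_width: 0.0227
```

```bash
python3 -c "
from workcell import bot
from h import *
rel(bot,[.5675,-.201,.155],-23.2)"
```

```text
shift cm [0.51 1.38 4.07] turn deg [0.1 0.2 3.9] | t 17.1 pos [ 0.5674 -0.1863  0.1957] rpy [179.95   0.2  -19.28] F [ 0.7  0.9 -1.8] w 0.0227 q [ 0.48  0.54 -0.37  1.7   0.23  0.95 -0.32]
```

Call:
{"method": "jog_arm", "body": {
  "increments": [
    {"x": 0.3, "y": 0.7, "z": 1, "wx": 0.1, "wy": 0.2, "wz": 2, "claw": 0},
    {"x": 0.5, "y": 1.4, "z": 2.5, "wx": 0.1, "wy": 0.2, "wz": 3.9, "claw": 0},
    {"x": 0.5, "y": 1.4, "z": 4, "wx": 0.1, "wy": 0.2, "wz": 3.9, "claw": 0},
    {"x": 0.5, "y": 1.4, "z": 4.1, "wx": 0.1, "wy": 0.2, "wz": 3.9, "claw": 0},
    {"x": 0.5, "y": 1.4, "z": 4.1, "wx": 0.1, "wy": 0.2, "wz": 3.9, "claw": 0}
  ]
}}

```text
clock: 17.73
position: [0.5676, -0.2005, 0.1547]
tool_rot: [-3.14, 0.0, -0.403]
force: [0.2, 0.3, -1.3]
grip_width: 0.0232
```

```bash
python3 -c "
from workcell import bot
from h import *
rel(bot,[.5675,-.201,.155],-23.2)
t=bot.grab_frame('top');s=bot.grab_frame('scene');w=bot.grab_frame('wrist');pickle.dump((t,s,w),open('f12.pkl','wb'))
crop(s,90,50,270,200,4,'s12.png');crop(t,270,80,470,230,4,'t12.png');cv2.imwrite('pics/w12.png',w['pixels'][:,:,::-1])"
```

```text
shift cm [ 0.01  0.04 -0.03] turn deg [-0.1  0.   0.1] | t 17.73 pos [ 0.5676 -0.2005  0.1547] rpy [-179.94    0.    -23.09] F [ 0.2  0.3 -1.3] w 0.0232 q [ 0.48  0.59 -0.34  1.72  0.25  0.87 -0.37]
```

View pics/s12.png

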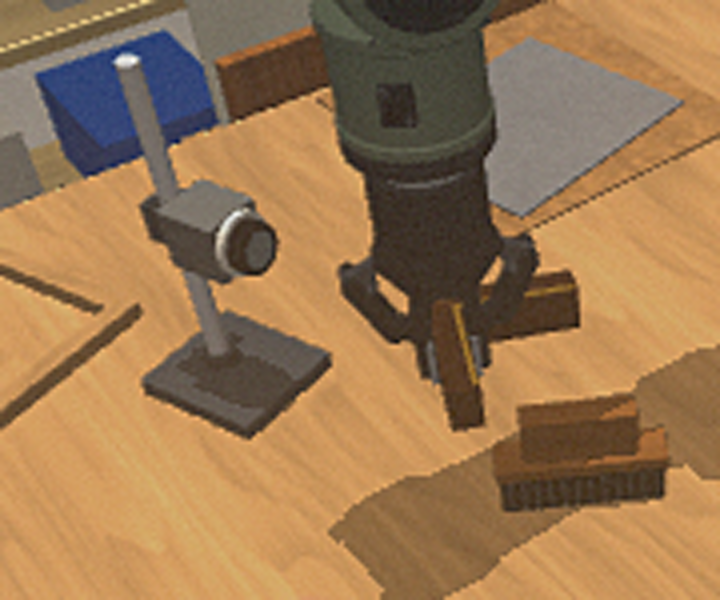

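View pics/t12.png

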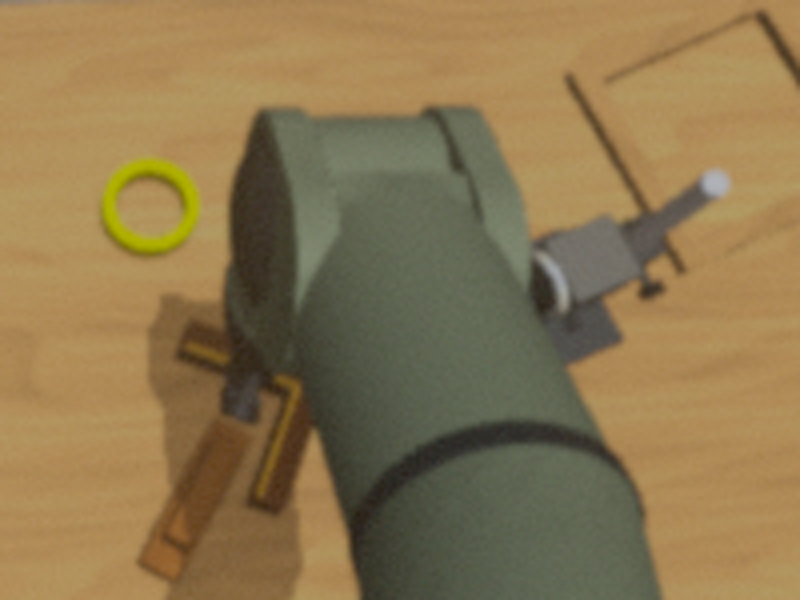

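View pics/w12.png

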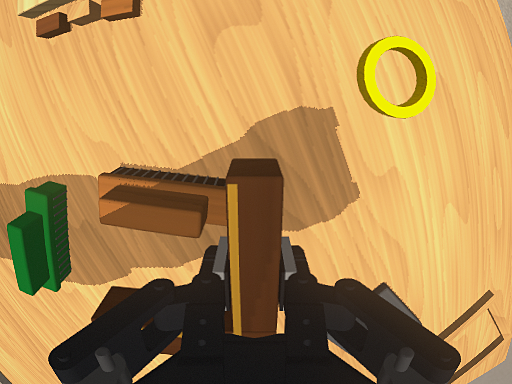

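```bash
python3 -c "
from workcell import bot
from h import *
rel(bot,[.50,-.15,.22],-113)"
```

```text
shift cm [-8.22 -2.04 -6.48] turn deg [-0.1  0.  89.9] | t 17.88 pos [ 0.5677 -0.201   0.1552] rpy [-1.7995e+02 -5.0000e-02 -2.3150e+01] F [ 0.6  0.3 -1.4] w 0.0225 q [ 0.48  0.59 -0.34  1.72  0.25  0.87 -0.37]
```

Call:
{"method": "jog_arm", "body": {
  "increments": [
    {"x": 0, "y": 0, "z": -2, "wx": 0, "wy": 0, "wz": 6, "claw": 0},
    {"x": -1, "y": -0.3, "z": -4, "wx": 0, "wy": 0, "wz": 16, "claw": 0},
    {"x": -2, "y": -0.6, "z": -6, "wx": 0, "wy": 0, "wz": 26, "claw": 0},
    {"x": -3, "y": -1, "z": -6.5, "wx": 0, "wy": 0, "wz": 36, "claw": 0},
    {"x": -4, "y": -1, "z": -6.5, "wx": 0, "wy": 0, "wz": 46, "claw": 0},
    {"x": -5, "y": -1.3, "z": -6.5, "wx": 0, "wy": 0, "wz": 56, "claw": 0},
    {"x": -6, "y": -1.6, "z": -6.5, "wx": 0, "wy": 0, "wz": 66, "claw": 0},
    {"x": -7, "y": -2, "z": -6.5, "wx": 0, "wy": 0, "wz": 76, "claw": 0},
    {"x": -8, "y": -2, "z": -6.5, "wx": 0, "wy": 0, "wz": 84, "claw": 0},
    {"x": -8, "y": -2, "z": -6.5, "wx": 0, "wy": 0, "wz": 86, "claw": 0}
  ]
}}

```text
clock: 19.12
position: [0.5018, -0.1509, 0.2208]
tool_rot: [-3.14, 0.001, -1.905]
force: [0.0, 1.1, -2.6]
grip_width: 0.0226
```

```bash
python3 -c "
from workcell import bot
from h import *
rel(bot,[.50,-.15,.22],-113)
w=bot.grab_frame('wrist');s=bot.grab_frame('scene');t=bot.grab_frame('top');pickle.dump((w,s,t),open('f13.pkl','wb'));cv2.imwrite('pics/w13.png',w['pixels'][:,:,::-1])"
```

```text
shift cm [-0.03  0.2   0.08] turn deg [-0.1  0.1  3.8] | t 19.12 pos [ 0.5018 -0.1509  0.2208] rpy [-1.7990e+02  5.0000e-02 -1.0916e+02] F [ 0.   1.1 -2.6] w 0.0226 q [ 0.2   0.37 -0.02  1.88  0.01  0.89 -1.73]
```

View pics/w13.png

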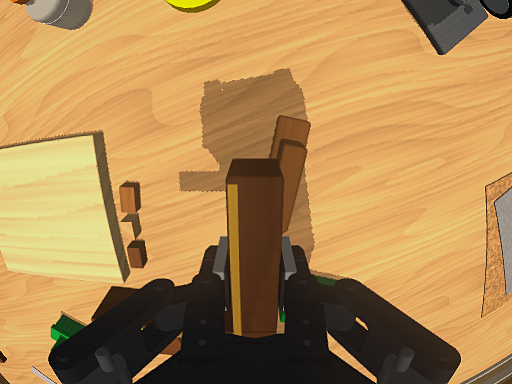

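Call:
{"method": "jog_arm", "body": {
  "increments": [
    {"x": 0, "y": 0, "z": -1, "wx": 0, "wy": 0, "wz": 8, "claw": 0},
    {"x": 0, "y": 0, "z": -2, "wx": 0, "wy": 0, "wz": 16, "claw": 0},
    {"x": 0, "y": 0, "z": -3, "wx": 0, "wy": 0, "wz": 25, "claw": 0},
    {"x": 0, "y": 0, "z": -3, "wx": 0, "wy": 0, "wz": 27, "claw": 0}
  ]
}}

```text
clock: 19.77
position: [0.5028, -0.1515, 0.2509]
tool_rot: [-3.14, 0.002, -2.373]
force: [-0.7, 0.2, -1.7]
grip_width: 0.0228
```

Call:
{"method": "jog_arm", "body": {
  "increments": [
    {"x": 0, "y": 0, "z": 0, "wx": 6, "wy": 0, "wz": 0, "claw": 0},
    {"x": 0, "y": 0, "z": 0, "wx": 14, "wy": 0, "wz": 0, "claw": 0},
    {"x": 0, "y": 0, "z": 0, "wx": 22, "wy": 0, "wz": 0, "claw": 0},
    {"x": 0, "y": 0, "z": 0, "wx": 28, "wy": 0, "wz": 0, "claw": 0},
    {"x": 0, "y": 0, "z": 0, "wx": 28, "wy": 0, "wz": 0, "claw": 0}
  ]
}}

```text
clock: 20.4
position: [0.5025, -0.1529, 0.2398]
tool_rot: [-2.753, -0.014, -2.372]
force: [-0.3, 0.3, -2.4]
grip_width: 0.023
```

```bash
python3 -c "
from workcell import bot
from h import *
rel(bot,[.50,-.15,.25],-138)
w=bot.grab_frame('wrist');pickle.dump(w,open('w14.pkl','wb'));cv2.imwrite('pics/w14.png',w['pixels'][:,:,::-1])"
```

```text
shift cm [-0.   -0.03 -1.09] turn deg [-22.3  -0.4   2.2] | t 20.4 pos [ 0.5025 -0.1529  0.2398] rpy [-157.74   -0.83 -135.91] F [-0.3  0.3 -2.4] w 0.023 q [-0.54  0.27  0.66  2.14  0.21  0.51 -2.46]
```

View pics/w14.png

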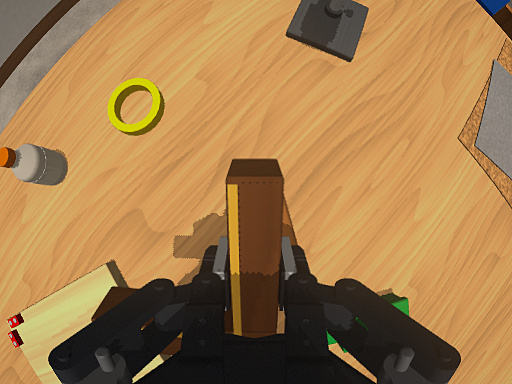

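```bash
python3 -c "
from workcell import bot
from h import *
rel(bot,[.47,-.10,.36],-133,roll=-158)"
```

```text
shift cm [ -1.08   0.9  -13.43] turn deg [-0.4 -1.9 -2.2] | t 20.45 pos [ 0.5024 -0.1514  0.2395] rpy [-157.63   -0.88 -135.76] F [-1.1  0.4 -3.1] w 0.023 q [-0.55  0.27  0.67  2.14  0.21  0.5  -2.46]
```

Call:
{"method": "jog_arm", "body": {
  "increments": [
    {"x": -0.3, "y": 0.3, "z": -3, "wx": 0, "wy": 0, "wz": -2, "claw": 0},
    {"x": -0.6, "y": 0.6, "z": -7, "wx": 0, "wy": 0, "wz": -3, "claw": 0},
    {"x": -1, "y": 0.9, "z": -11, "wx": 0, "wy": 0, "wz": -3, "claw": 0},
    {"x": -1, "y": 0.9, "z": -13, "wx": 0, "wy": 0, "wz": -3, "claw": 0},
    {"x": -1, "y": 0.9, "z": -13, "wx": 0, "wy": 0, "wz": -3, "claw": 0}
  ]
}}

```text
clock: 21.08
position: [0.4826, -0.108, 0.3419]
tool_rot: [-2.748, -0.04, -2.318]
force: [-0.2, -0.8, -0.2]
grip_width: 0.0228
```

```bash
python3 -c "
from workcell import bot
from h import *
rel(bot,[.50,-.15,.25],-138)
w=bot.grab_frame('wrist');pickle.dump(w,open('w15.pkl','wb'));cv2.imwrite('pics/w15.png',w['pixels'][:,:,::-1]);crop(w,250,0,400,140,5,'w15c.png')"
```

```text
shift cm [ 1.53 -0.26 10.13] turn deg [-22.6  -1.2   5.5] | t 21.07 pos [ 0.4826 -0.108   0.3419] rpy [-157.45   -2.29 -132.84] F [-0.2 -0.8 -0.2] w 0.0228 q [-1.3   0.08  1.29  2.06  0.3   0.82 -2.51]
```

View pics/w15.png

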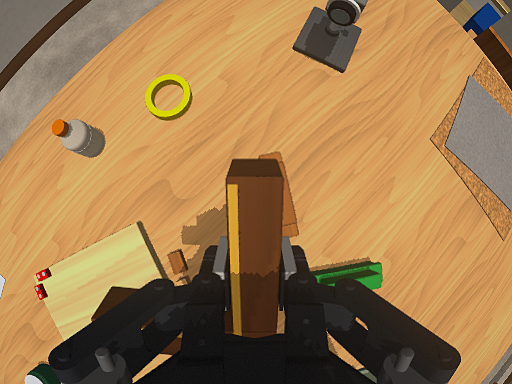

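View pics/w15c.png

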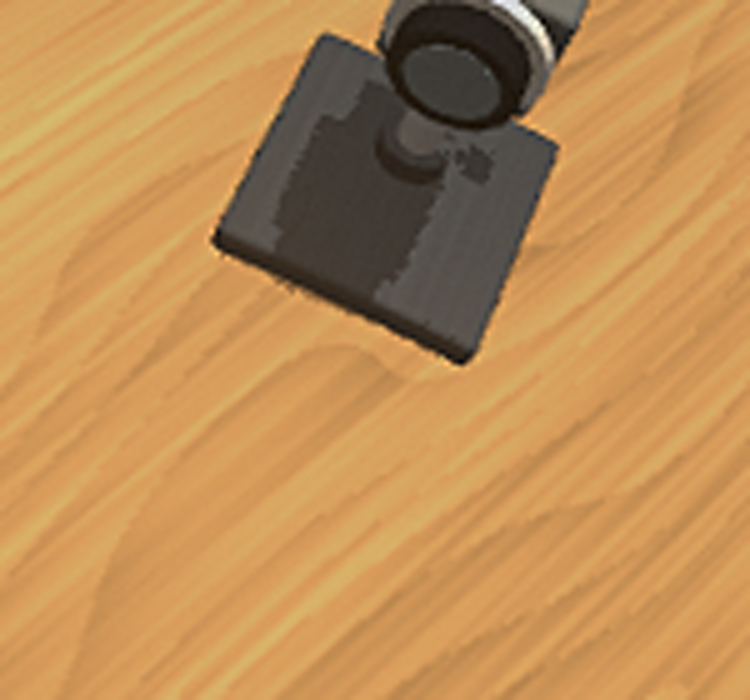

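```bash
python3 -c "
from h import *
w=pickle.load(open('w15.pkl','rb'));t,s=pickle.load(open('f0.pkl','rb'))
np.set_printoptions(precision=4,suppress=True)
W=lambda x,y:(250+(x+.5)/5-.5,(y+.5)/5-.5)
D=lambda x,y:(90+(x+.5)/5-.5,50+(y+.5)/5-.5)
C=lambda x,y:(360+(x+.5)/5-.5,80+(y+.5)/5-.5)
for h in (.008,.010,.012):
  P=[cast(w,*W(x,y),h,True)[:2] for x,y in [(325,35),(214,233),(466,352),(557,150)]]
  a=lambda v:np.degrees(np.arctan2(v[1],v[0]))
  L=lambda v:np.linalg.norm(v)
  e=[P[1]-P[0],P[2]-P[3],P[1]-P[2],P[0]-P[3]]
  print(h,np.mean(P,0),P,[round(a(v),1) for v in e],[round(L(v),4) for v in e])
print(tri([(w,*W(457,80),True),(s,*D(324,308),False)]),tri([(w,*W(457,80),True),(s,*D(324,308),False),(t,*C(207,362),False)]))
P0=cast(w,*W(412,150),.012,True);print('postbase?',P0, cast(s,*D(272,440),.012))
for z in (.16,.165,.17): print(z,cast(w,*W(457,80),z,True)[:2],cast(s,*D(324,308),z)[:2])
"
```

```text
0.008 [ 0.6405 -0.4757] [array([ 0.7124, -0.5122]), array([ 0.6689, -0.3993]), array([ 0.5697, -0.44  ]), array([ 0.611 , -0.5511])] [np.float64(111.1), np.float64(110.4), np.float64(22.3), np.float64(21.0)] [np.float64(0.121), np.float64(0.1185), np.float64(0.1072), np.float64(0.1085)]
0.01 [ 0.6399 -0.4742] [array([ 0.7115, -0.5106]), array([ 0.6682, -0.3982]), array([ 0.5694, -0.4387]), array([ 0.6106, -0.5493])] [np.float64(111.1), np.float64(110.4), np.float64(22.3), np.float64(21.0)] [np.float64(0.1205), np.float64(0.118), np.float64(0.1068), np.float64(0.1081)]
0.012 [ 0.6394 -0.4728] [array([ 0.7107, -0.509 ]), array([ 0.6676, -0.3971]), array([ 0.5692, -0.4374]), array([ 0.6102, -0.5476])] [np.float64(111.1), np.float64(110.4), np.float64(22.3), np.float64(21.0)] [np.float64(0.12), np.float64(0.1176), np.float64(0.1063), np.float64(0.1076)]
(array([ 0.6127, -0.4108,  0.1623]), [np.float64(0.000412054734049898), np.float64(0.0004120547340499129)]) (array([ 0.6137, -0.4097,  0.1637]), [np.float64(0.0016110058201077957), np.float64(0.00034188483515097283), np.float64(0.0019301779707094893)])
postbase? [ 0.6469 -0.4925  0.012 ] [ 0.6437 -0.5027  0.012 ]
0.16 [ 0.6132 -0.4122] [ 0.6118 -0.4145]
0.165 [ 0.6116 -0.408 ] [ 0.614  -0.4077]
0.17 [ 0.61   -0.4037] [ 0.6163 -0.4008]
```

```bash
python3 -c "
from workcell import bot
from h import *
rel(bot,[.50,-.15,.25],-109)"
```

```text
shift cm [ 1.71 -0.26 10.27] turn deg [-21.8  -6.8 -22.9] | t 21.12 pos [ 0.4834 -0.1064  0.3431] rpy [-157.43   -2.23 -132.7 ] F [ 0.9 -1.8  0.4] w 0.0225 q [-1.32  0.08  1.3   2.06  0.3   0.82 -2.51]
```

Call:
{"method": "jog_arm", "body": {
  "increments": [
    {"x": 0, "y": 0, "z": 1, "wx": -2, "wy": -0.7, "wz": -3, "claw": 0},
    {"x": 0.4, "y": 0, "z": 2, "wx": -5, "wy": -2, "wz": -6, "claw": 0},
    {"x": 0.8, "y": -0.1, "z": 4, "wx": -9, "wy": -3, "wz": -10, "claw": 0},
    {"x": 1.2, "y": -0.1, "z": 6, "wx": -13, "wy": -4, "wz": -14, "claw": 0},
    {"x": 1.5, "y": -0.2, "z": 8, "wx": -17, "wy": -5, "wz": -18, "claw": 0},
    {"x": 1.7, "y": -0.3, "z": 10, "wx": -20, "wy": -6, "wz": -21, "claw": 0},
    {"x": 1.7, "y": -0.3, "z": 10.3, "wx": -21.8, "wy": -6.8, "wz": -22.9, "claw": 0},
    {"x": 1.7, "y": -0.3, "z": 10.3, "wx": -21.8, "wy": -6.8, "wz": -22.9, "claw": 0},
    {"x": 1.7, "y": -0.3, "z": 10.3, "wx": -21.8, "wy": -6.8, "wz": -22.9, "claw": 0}
  ]
}}

```text
clock: 22.25
position: [0.5003, -0.1505, 0.2497]
tool_rot: [3.141, -0.0, -1.904]
force: [-1.3, 0.2, -1.1]
grip_width: 0.0234
```

```bash
python3 -c "
from workcell import bot
from h import *
def tcp(tip,yaw):
    a=np.radians(yaw-90);u=np.array([np.cos(a),np.sin(a)]);n=np.array([-u[1],u[0]]);return np.array([*(np.array(tip[:2])-.0592*u-.0119*n),tip[2]-.0095])
l=np.radians(111.6)
f=tcp((.5764,-.3170,.1635),-23.4);print(f)
p=f+.06*np.array([np.cos(l),np.sin(l),0]);print(p)
rel(bot,p,-23.4)"
```

```text
[ 0.58898988 -0.25794287  0.154     ]
[ 0.5669024  -0.20215628  0.154     ]
shift cm [ 2.7  -7.99  9.56] turn deg [  0.    0.  -85.7] | t 22.25 pos [ 0.5003 -0.1505  0.2497] rpy [ 179.98   -0.   -109.07] F [-1.3  0.2 -1.1] w 0.0234 q [-0.38  0.43  0.76  1.87 -0.35  0.98 -1.37]
```

Call:
{"method": "jog_arm", "body": {
  "increments": [
    {"x": 0.2, "y": -0.8, "z": 0, "wx": 0, "wy": 0, "wz": -6, "claw": 0},
    {"x": 0.4, "y": -1.6, "z": 0, "wx": 0, "wy": 0, "wz": -15, "claw": 0},
    {"x": 0.8, "y": -2.4, "z": 0, "wx": 0, "wy": 0, "wz": -25, "claw": 0},
    {"x": 1.1, "y": -3.3, "z": 0, "wx": 0, "wy": 0, "wz": -35, "claw": 0},
    {"x": 1.5, "y": -4.2, "z": 1, "wx": 0, "wy": 0, "wz": -45, "claw": 0},
    {"x": 1.8, "y": -5.2, "z": 3, "wx": 0, "wy": 0, "wz": -55, "claw": 0},
    {"x": 2.1, "y": -6.2, "z": 5, "wx": 0, "wy": 0, "wz": -65, "claw": 0},
    {"x": 2.4, "y": -7.2, "z": 7, "wx": 0, "wy": 0, "wz": -75, "claw": 0},
    {"x": 2.7, "y": -8, "z": 9, "wx": 0, "wy": 0, "wz": -83, "claw": 0},
    {"x": 2.7, "y": -8, "z": 9.5, "wx": 0, "wy": 0, "wz": -85.7, "claw": 0}
  ]
}}

```text
clock: 23.5
position: [0.567, -0.2017, 0.1537]
tool_rot: [-3.142, 0.001, -0.404]
force: [-0.1, -0.0, -1.4]
grip_width: 0.023
```

```bash
python3 -c "
from workcell import bot
from h import *
rel(bot,[.589,-.258,.154],-23.4)"
```

```text
shift cm [ 4.24  4.31 -0.04] turn deg [-0.   0.   0.3] | t 23.5 pos [ 0.567  -0.2017  0.1537] rpy [-1.800e+02  4.000e-02 -2.315e+01] F [-0.1 -0.  -1.4] w 0.023 q [ 0.04  0.6   0.29  1.75 -0.22  0.83  0.03]
```

Call:
{"method": "jog_arm", "body": {
  "increments": [
    {"x": 0.7, "y": 0.7, "z": 0, "wx": 0, "wy": 0, "wz": 0.2, "claw": 0},
    {"x": 1.5, "y": 1.5, "z": 0, "wx": 0, "wy": 0, "wz": 0.2, "claw": 0},
    {"x": 2.3, "y": 2.3, "z": 0, "wx": 0, "wy": 0, "wz": 0.2, "claw": 0},
    {"x": 3.1, "y": 3.1, "z": 0, "wx": 0, "wy": 0, "wz": 0.3, "claw": 0},
    {"x": 3.8, "y": 3.9, "z": 0, "wx": 0, "wy": 0, "wz": 0.3, "claw": 0},
    {"x": 4.2, "y": 4.3, "z": 0, "wx": 0, "wy": 0, "wz": 0.3, "claw": 0},
    {"x": 4.2, "y": 4.3, "z": 0, "wx": 0, "wy": 0, "wz": 0.3, "claw": 0}
  ]
}}

```text
clock: 24.38
position: [0.5887, -0.2581, 0.1535]
tool_rot: [3.142, 0.001, -0.41]
force: [0.2, 0.3, -1.5]
grip_width: 0.023
```

```bash
python3 -c "
from workcell import bot
from h import *
rel(bot,[.589,-.258,.154],-23.4)
t=bot.grab_frame('top');s=bot.grab_frame('scene');w=bot.grab_frame('wrist');pickle.dump((t,s,w),open('f16.pkl','wb'))
crop(s,110,60,250,180,5,'s16.png');crop(t,300,100,440,210,5,'t16.png');cv2.imwrite('pics/w16.png',w['pixels'][:,:,::-1])"
```

```text
shift cm [ 0.03 -0.02 -0.05] turn deg [ 0.   0.1 -0.1] | t 24.38 pos [ 0.5887 -0.2581  0.1535] rpy [ 1.7999e+02  5.0000e-02 -2.3470e+01] F [ 0.2  0.3 -1.5] w 0.023 q [ 0.13  0.66  0.29  1.63 -0.23  0.89  0.1 ]
```

View pics/s16.png

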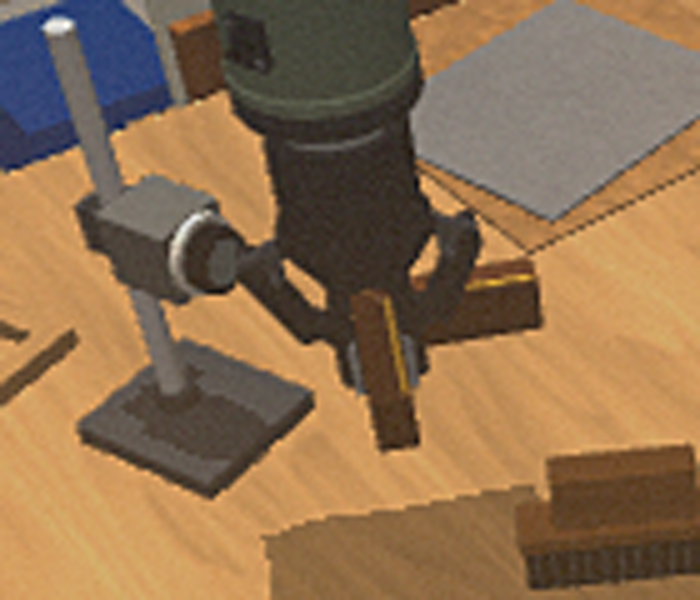

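View pics/t16.png

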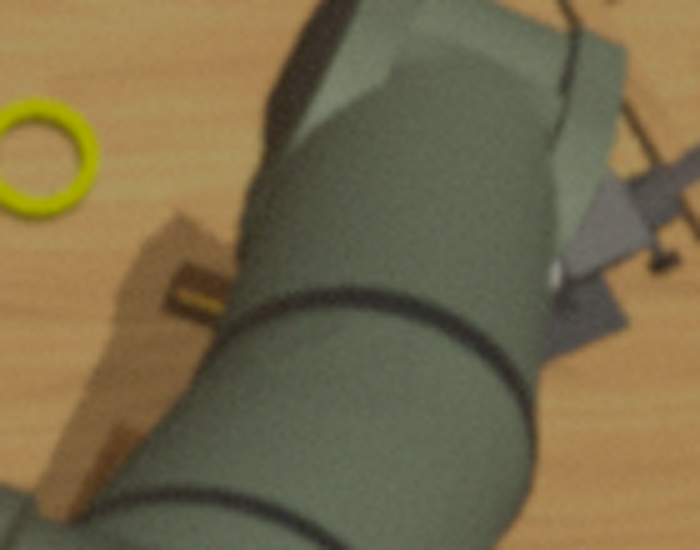

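View pics/w16.png

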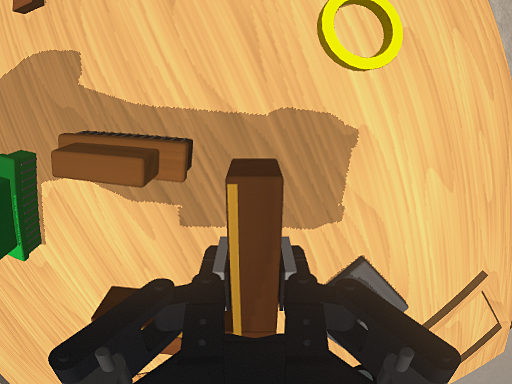

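```bash
python3 -c "
from h import *
t,s,w=pickle.load(open('f16.pkl','rb'))
a=np.radians(-68.45);X=np.array([np.cos(a),np.sin(a),0]);Y=np.array([-X[1],X[0],0]);Z=np.array([0,0,1.])
tip=np.array([.5762,-.3171,.163])
lf=(-X+Y)/2**.5; rt=(-X-Y)/2**.5
im=cv2.resize(s['pixels'][60:180,110:250,::-1],None,fx=5,fy=5,interpolation=cv2.INTER_CUBIC)
def seg(p,q):
    P=[tuple(int(round(v)) for v in ((proj(s,x)-[110,60]+.5)*5)) for x in (p,q)];cv2.line(im,*P,(255,255,0),1)
for h in (-.018,.018):
    pts=[tip,tip+.11*lf,tip+.11*lf+.024*rt,tip+.024*(lf+rt),tip+.11*rt+.024*lf,tip+.11*rt]
    for i in range(6): seg(pts[i]+h*Z,pts[(i+1)%6]+h*Z)
cv2.imwrite('pics/s16o.png',im)
"
```

```text
(no output)
```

View pics/s16o.png

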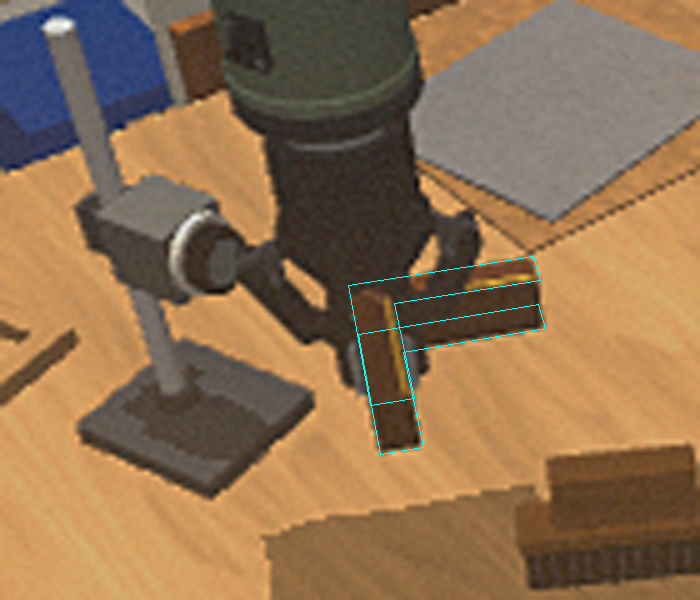

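Call:
{"method": "jog_arm", "body": {
  "increments": [
    {"x": 0, "y": 0, "z": 0, "wx": 0, "wy": 0, "wz": 0, "claw": 0},
    {"x": 0, "y": 0, "z": 0, "wx": 0, "wy": 0, "wz": 0, "claw": 0},
    {"x": 0, "y": 0, "z": 0, "wx": 0, "wy": 0, "wz": 0, "claw": 0},
    {"x": 0, "y": 0, "z": 0, "wx": 0, "wy": 0, "wz": 0, "claw": 0}
  ]
}}

```text
clock: 25.02
position: [0.5887, -0.2573, 0.1536]
tool_rot: [-3.141, 0.001, -0.409]
force: [0.4, 0.1, -1.5]
grip_width: 0.0228
```

```bash
python3 -c "
from workcell import bot
from h import *
rel(bot,[.589,-.258,.154],-23.4);print(bot.observe()['qd'])
s=bot.grab_frame('scene');cv2.imwrite('pics/s17.png',s['pixels'][:,:,::-1])"
```

```text
shift cm [ 0.06  0.05 -0.04] turn deg [-0.   0.1 -0. ] | t 25.02 pos [ 0.5887 -0.2573  0.1536] rpy [-1.7999e+02  5.0000e-02 -2.3430e+01] F [ 0.4  0.1 -1.5] w 0.0228 q [ 0.13  0.66  0.29  1.63 -0.23  0.89  0.1 ]
[ 0.00139267  0.00083725 -0.00080313 -0.00075832  0.00056477  0.00019845
 -0.00232579]
```

View pics/s17.png

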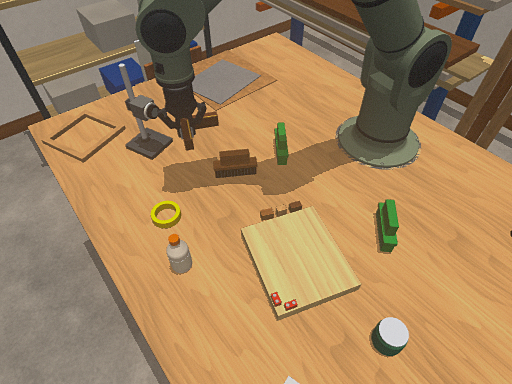

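The scene picture shows the bed empty, with the three offcuts on the bench at (281,211). The brush is standing at (235,163), the bottle, tape and tin are in place, and the corner is held in front of the lens.

```bash
python3 -c "
from workcell import bot
print(bot.job_done())"
```

```text
the job is handed in; nothing more can be done
None
```

I finished the job and handed it in at about 25 s, well inside the 64 s limit; no verdict was reported.

- **Sweep:** One stroke with the brush pushed all three offcuts off the bed's open -y edge. They lie flat on the bench, and the frame corner did not visibly move in its stops.
- **Brush:** It stands upright on its bristles within about 2 mm of where it started.
- **Frame corner:** I picked it up by the left leg. It is held still and level, with the tip at about (0.576, -0.316, 0.163) m.
- **Aim at the lens:** I estimated the target point at (0.576, -0.317, 0.1635) m, with the tip heading about -68.4°. An outline of the corner drawn at its computed pose matched the scene image to about half a pixel, or 1.5 mm.
- **Bystanders:** The glue bottle, tape roll and tin look unmoved in the last image. I saw no contact with the camera or its stand.

**Uncertainty:** My estimates of the lens disagreed a little. Height came out between 0.162 and 0.165 m, and heading between about 110.5° and 113°, so I used 0.1635 m and 111.6°. I'd expect up to about 2 mm and 1° of error in the final pose.

**Near a limit:** While looking at the camera stand with the wrist camera, the last joint came to -2.51 rad, close to its -2.52 limit, and then I moved it away.

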